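Collect the sealed cartons from the sealer's catch tray

ROBOT

A 7-joint arm with a two-finger parallel gripper is mounted at the origin on the work surface. World frame = base frame: x ahead of the robot, y to its left, z up, the work surface at z = 0. Lengths are in mm, angles in rad, forces in N, time in s.
With the tool pointing down it reaches from about 400 to 875 mm from the base axis. Payload 4.4 kg.
Tool frame: the origin (TCP) lies between the finger pads; the fingertips stand 11 mm ahead of it and the grasp point (between the pads) lies 8 mm behind it; y points along the fingers, x is the direction in which the jaws open and shut, and the axes are right-handed (so a half turn about y gives the same grasp; the last joint's range is limited). The gripper opens to 85 mm and grips with 20 to 120 N. Pads are 22 mm wide; open, the fingers measure 114 mm over their backs; the gripper's body (76 mm by 85 mm) begins 54 mm behind the grasp point. The pads swing forward as they close: fully open they stand 13 mm farther back than shut.
Start: joints at [-1.304, 0.628, 0.038, 1.517, -0.027, 0.996, -0.02], TCP at [212.326, 614.358, 242.313] pointing down, gripper open.
Joint ranges: [-3.06, 3.06], [-0.37, 2.12], [-1.25, 1.32], [0.18, 2.47], [-1.1, 4.24], [0.23, 1.98], [-2.94, 2.94]. Speed limits (rad/s): [2.57, 2.57, 3.14, 3.14, 3.14, 3.14, 3.14].

INTERFACE

Orientations are given as [roll, pitch, yaw] about the fixed x, y, z axes, in that order (R = Rz(yaw) Ry(pitch) Rx(roll)).
In Python, from cell import * gives the robot as it stands.
- The arm moves only by the shell command python3 -m jog 'ROWS'. ROWS is JSON, a list of rows, each an object of numbers: "x", "y", "z": the shift along the tool's x, y, z in mm; "ax", "ay", "az": the turn, a rotation vector about the tool's x, y, z in rad; "grip": the finger opening in mm, from 0 to 85.4. In form: [{"x": .., "y": .., "z": .., "ax": .., "ay": .., "az": .., "grip": ..}, ...]. A call has 1 to 5 rows; each row is the pose to reach, as a shift and turn from the pose commanded when the call began, along the tool's axes at that moment; what a row does not reach only later rows make up. A row lasts 1/10 s, in which the tool goes at most 50 mm and 8.59 degrees, less where a joint would pass 70% of its speed; a pose out of reach is approached as far as the arm can. A call with a gripper value outside its range is refused whole. The fingers move at their own pace and stop on an object; the grip force is fixed at half the most. Time passes only in rows, so rows that repeat a pose let the fingers close. It gives the time, the measured TCP pose, the force and the opening at its end, in the units of the state.
- read_state(): the state, without advancing time (a new reading comes with each control period).
- get_image(name): name is "scene" or "top" or "wrist"; returns a dict with "color" (384x512x3 uint8, red, green, blue), "vfov" (degrees; the focal length in pixels is half the picture's height over the tangent of half this angle, whatever the lens; pixels are square), "cx", "cy" (the principal point, pixels), "camera_from_world" (4x4, takes a point from world to camera coordinates). Camera axes: x right, y down, z forward; pixel columns grow to the right and rows downward; lengths in mm; the calibration is good to about 2 mm. A picture is of the moment at which its call begins. There is no depth.
- finish_job(): hands the job in, once; it reports no verdict.
The state is a dict: "clock": time; "qpos": joint angles; "qd": joint speeds; "tau": joint torques, N m; "eef_pos": TCP position; "tool_rot": TCP orientation; "force": force on the tool from outside, world axes, zero at the start; "torque": the same for the moment, N m; "width": finger opening in mm.
Only numpy, scipy, OpenCV 4.12 (cv2) and the standard library are available. Lean on these libraries where they do the work, as an engineer would, in place of code of your own. Each camera call takes 0.05 s, during which the arm holds its last target.

TASK

Press the yellow pedal fully down to its stop so that the carton sealer lets its last carton slide out into the catch tray, and collect all three cartons from the tray into the blue tote. Set each one down gently (do not drop it in), flat on the floor of the tote with its label up, none on top of another. Leave the pedal up and the other kitchen things standing where they are.

Things in the scene. Friction and masses are not known exactly. Their poses are not given: they have to be found in the camera images.
- sealer: White and steel carton sealing machine, 314 mm wide, fixed. Origin on the worktop under the middle of the lower edge of its sloping catch tray; +x points horizontally into the machine (up the slope), y along the tray's width, z up. Behind the hood, from x = 255 to 330 mm, it is 300 mm tall.
- catch_tray (a point): Middle of the lower edge of the catch tray's sliding surface, 50 mm above the worktop (axes as the sealer's). The surface rises from here along +x at 32 degrees. At this edge a lip 8 mm thick stands 30 mm off the surface and stops the cartons. Inside width 302 mm (y), between side walls 22 mm high.
- hood (a point): Middle of the hood's upper front edge (axes as the sealer's). The hood's front starts 140 mm up the slope, stands square to the slope, so it leans out over the tray, and reaches 115 mm off the surface; its roof is clear. In the middle of the front is an opening 80 mm wide, shut by an orange gate 50 mm high, which the pedal raises and which drops again with it.
- carton_red: Sealed cardboard carton with a red label on its top, 120 (x) x 56 (y) x 40 (z) mm, about 0.2 kg. Origin at the centre of its underside; z points out of the labelled top, x along its length. At first it lies in the catch tray against the lip, about 92 mm to one side of the tray's middle. In the tray its length points up the slope, label up.
- carton_green: Sealed cardboard carton with a green label on its top, 120 (x) x 56 (y) x 40 (z) mm, about 0.2 kg. Origin at the centre of its underside; z points out of the labelled top, x along its length. At first it lies in the catch tray against the lip, about 92 mm to one side of the tray's middle. In the tray its length points up the slope, label up.
- carton_blue: Sealed cardboard carton with a blue label on its top, 120 (x) x 56 (y) x 40 (z) mm, about 0.2 kg. Origin at the centre of its underside; z points out of the labelled top, x along its length. At first behind the orange gate inside the machine, in line with the tray's middle; slides down into the tray when the pedal is fully down. In the tray its length points up the slope, label up.
- tote: Open shallow blue-grey plastic tote, loose, outside 198 (x) x 308 (y) mm, 62 mm tall, walls and floor 4 mm. Origin at the centre of its underside, on the worktop; z up.
- pedal (a joint): Hinge angle of the yellow spring pedal: 0 when up, 0.30 rad when fully down at its stop; it springs back when released. About 12 N on the pad holds it down.
- pedal_pad (a point): Middle of the top of the black rubber pad (58 x 74 mm) near the free end of the yellow pedal, 100 mm from its hinge; its frame turns with the pedal. Pedal up: x axis level, pointing from free end to hinge, pad face sloping 0.30 rad down that way. At the stop the pad face is level, 41 mm above the worktop, about 30 mm lower than when up. Fixed base 150 x 100 mm.
- sponge: Yellow and green washing-up sponge, 100 x 64 x 32 mm. A bystander, loose. Origin at the centre of its underside.
- jar: Storage jar with steel lid, 68 mm across, 100 mm tall. A bystander, loose. Origin at the centre of its underside.
- mug: Blue mug, 80 mm across, 90 mm tall. A bystander, loose. Origin at the centre of its underside.
- pepper_mill: Dark pepper mill, 52 mm across, 130 mm tall. A bystander, loose. Origin at the centre of its underside.
- salt_mill: Steel salt mill, 52 mm across, 130 mm tall. A bystander, loose. Origin at the centre of its underside.
- plant: Succulent in a white pot, 96 mm across, 130 mm tall. A bystander, loose. Origin at the centre of its underside.
Things that resemble listed ones, but are neither listed nor needed, are in the scene too. What is shaped like the carton_green but turquoise is not meant.

How it is judged (in metres and radians):
On the way:
1. the pedal is pressed down to its stop and held there for a moment (value of joint pedal above 0.27 rad), for 0.2 s.
At the end, for the whole second after the job is handed in: All three cartons are inside the tote, each flat on its floor (within 7 degrees, underside less than 12 mm above the tote's underside) with the label up, at rest; the tote stands level; the pedal is up again (below 0.05 rad) (value of joint pedal below 0.05 rad and x of carton_red in the frame of tote between -0.095 and 0.095 m and y of carton_red in the frame of tote between -0.15 and 0.15 m and z of carton_red in the frame of tote between -0.005 and 0.012 m and angle between each of carton_red, carton_green, carton_blue's own z axis and vertical below 0.12 rad and linear speed of each of carton_red, carton_green, carton_blue below 0.02 m/s and x of carton_green in the frame of tote between -0.095 and 0.095 m and y of carton_green in the frame of tote between -0.15 and 0.15 m and z of carton_green in the frame of tote between -0.005 and 0.012 m and x of carton_blue in the frame of tote between -0.095 and 0.095 m and y of carton_blue in the frame of tote between -0.15 and 0.15 m and z of carton_blue in the frame of tote between -0.005 and 0.012 m and angle between tote's own z axis and vertical below 0.05 rad); the robot touches nothing.
It fails at once if a carton is dropped or thrown into the tote (it moves there faster than 0.7 m/s without being held: a fall of more than about 25 mm) ((horizontal distance between carton_red and tote below 0.16 m and linear speed of carton_red above 0.7 m/s and contact force between carton_red and the fingers below 0.1 N) or (horizontal distance between carton_green and tote below 0.16 m and linear speed of carton_green above 0.7 m/s and contact force between carton_green and the fingers below 0.1 N) or (horizontal distance between carton_blue and tote below 0.16 m and linear speed of carton_blue above 0.7 m/s and contact force between carton_blue and the fingers below 0.1 N)).
It fails at once if a bystander is pushed more than 40 mm away or knocked over (distance of any of sponge, jar, mug, pepper_mill, salt_mill, plant from where it was at the start of the episode above 0.04 m or angle between any of sponge, jar, mug, pepper_mill, salt_mill, plant's own z axis and vertical above 0.5 rad).
It also fails if it takes over 70 s, if anything falls off the work surface, if the arm or the gripper's body presses on something with over 40 N, if the wrist force passes 120 N, or if a joint passes its speed limit or range.

## Working session

There is one attempt and no reset: what is moved stays moved. The work goes in short steps, Python scripts to look and compute and a shell command to move; the robot and the scene stay as the last step left them, time stands still between calls to the robot, and variables do not carry over. Pictures are saved under pics/ and viewed, and the job is handed in when it is done.

```bash
mkdir -p pics; ls
python3 - <<'E'
from cell import *
import cv2
print(read_state())
for n in ["scene","top","wrist"]:
    d=get_image(n); print(n,d["vfov"],d["cx"],d["cy"],d["camera_from_world"].tolist() if hasattr(d["camera_from_world"],'tolist') else d["camera_from_world"])
    cv2.imwrite(f"pics/{n}0.png",cv2.resize(d["color"][:,:,::-1],(768,576),interpolation=cv2.INTER_CUBIC))
E
```

```text
pics
{'clock': 0.0, 'qpos': array([-1.30378337,  0.62934105,  0.03843676,  1.51837602, -0.02703095,
        0.99631208, -0.01999756]), 'qd': array([-0.0010383 , -0.00212324, -0.00104571,  0.00212842,  0.00075945,
       -0.00099165,  0.00097999]), 'tau': array([-6.44829906e-04, -5.63389528e+01,  1.22560613e+00, -1.93448281e+01,
        1.08657553e-02,  1.02481732e-02, -1.07826955e-05]), 'eef_pos': array([212.11803987, 613.76629194, 241.38969965]), 'tool_rot': array([-1.5707927 ,  0.00191906,  1.23797299]), 'force': array([ 0.1512839 , -0.16548265,  0.43970665]), 'torque': array([-0.01528515,  0.03549908, -0.00750104]), 'width': 85.53574387460132}
scene 52.90516611168099 252.24984766441415 200.29993828065497 [[-0.680642144129149, 0.732430679819157, 0.016479408209111635, 269.5395570796384], [0.5502946607742698, 0.5259751002614516, -0.6484797454263992, -259.7594433990611], [-0.4836342191766482, -0.4323141140011552, -0.7610535124922494, 1748.6742908369201], [0.0, 0.0, 0.0, 1.0]]
top 50.79887282358173 252.88214473332135 195.72026974636418 [[-0.018726785240733027, -0.9998226681131195, 0.0019849034512848473, 139.7125759229031], [-0.9981552798411145, 0.018580807955793067, -0.057799575266746304, 545.4578819311], [0.05775244444916423, -0.0030636420929007714, -0.9983262338821278, 1578.6267566820186], [0.0, 0.0, 0.0, 1.0]]
wrist 67.1197637917006 250.78027429884855 191.9274873073691 [[0.3272265292872283, 0.9449440787543101, -0.0018672326597384745, -649.6267062309616], [0.8938198309539724, -0.30888024130702335, 0.3250832298404977, -41.45472462834547], [0.306608721865588, -0.10804482661046741, -0.9456835660614322, 381.58995312945615], [0.0, 0.0, 0.0, 1.0]]
```

View pics/top0.png

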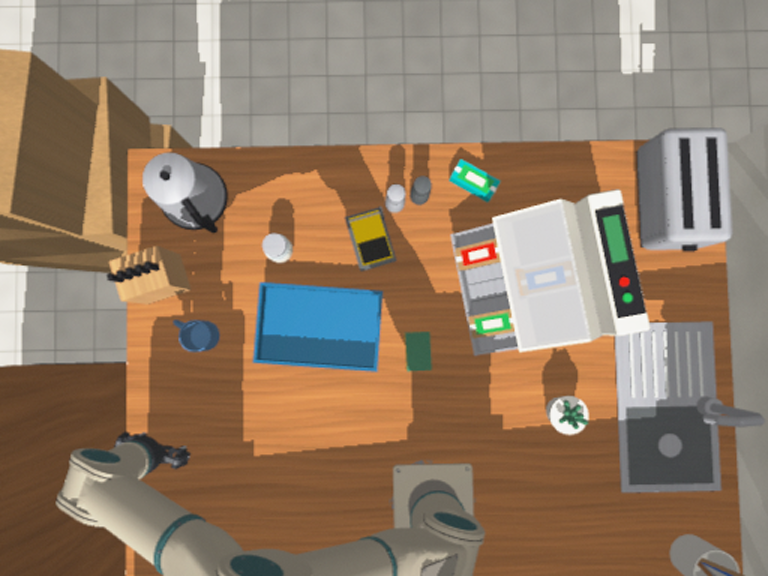

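View pics/scene0.png

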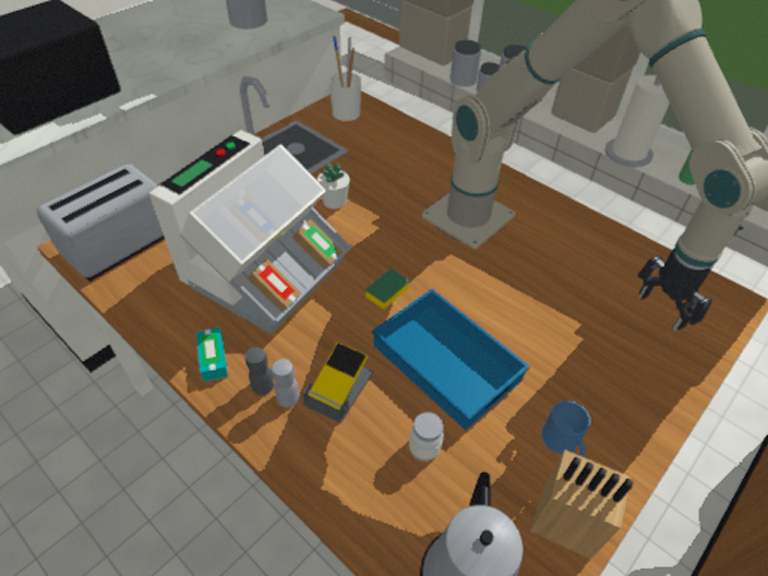

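View pics/wrist0.png

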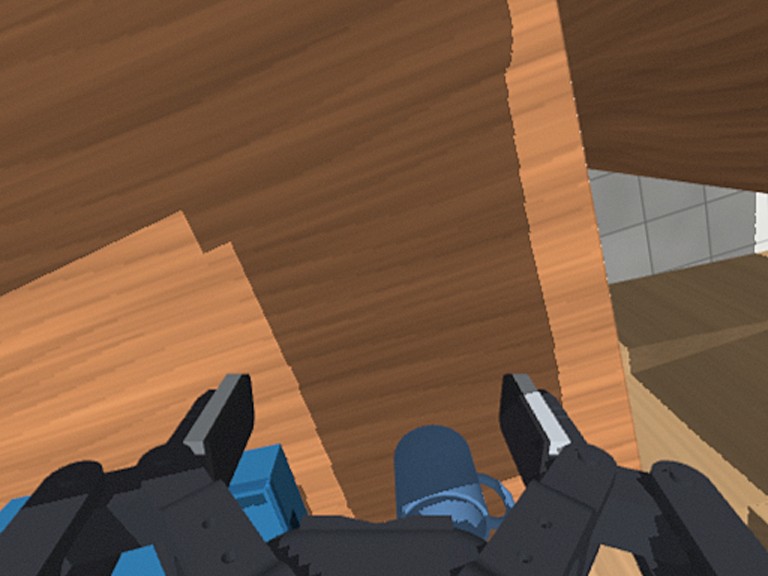

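```bash
cat > h.py <<'E'
from cell import *
import numpy as np, cv2
from scipy.spatial.transform import Rotation as Rn
def ray(d,u,v):
    f=d["color"].shape[0]/2/np.tan(np.radians(d["vfov"]/2)); T=np.array(d["camera_from_world"])
    r=np.array([(u-d["cx"])/f,(v-d["cy"])/f,1]); R=T[:3,:3]; c=-R.T@T[:3,3]
    return c,R.T@r
def onz(d,u,v,z):
    c,r=ray(d,u,v); return c+r*(z-c[2])/r[2]
def proj(d,p):
    f=d["color"].shape[0]/2/np.tan(np.radians(d["vfov"]/2)); T=np.array(d["camera_from_world"])
    p=np.atleast_2d(p); q=p@T[:3,:3].T+T[:3,3]
    return np.c_[f*q[:,0]/q[:,2]+d["cx"],f*q[:,1]/q[:,2]+d["cy"]]
def crop(d,u0,v0,u1,v1,k,name):
    cv2.imwrite(f"pics/{name}.png",cv2.resize(d["color"][v0:v1,u0:u1,::-1],None,fx=k,fy=k,interpolation=cv2.INTER_CUBIC))
def tool():
    s=read_state(); return s["eef_pos"],Rn.from_euler("xyz",s["tool_rot"]).as_matrix(),s
def delta(p,R):
    "shift and rotvec in tool axes from current measured pose"
    e,T,s=tool(); return T.T@(np.array(p)-e), Rn.from_matrix(T.T@R).as_rotvec()
E
python3 - <<'E'
from h import *
d=get_image("top"); crop(d,290,120,440,245,5,"topseal"); crop(d,150,110,290,260,4,"toptote")
E
```

```text
(no output)
```

View pics/topseal.png

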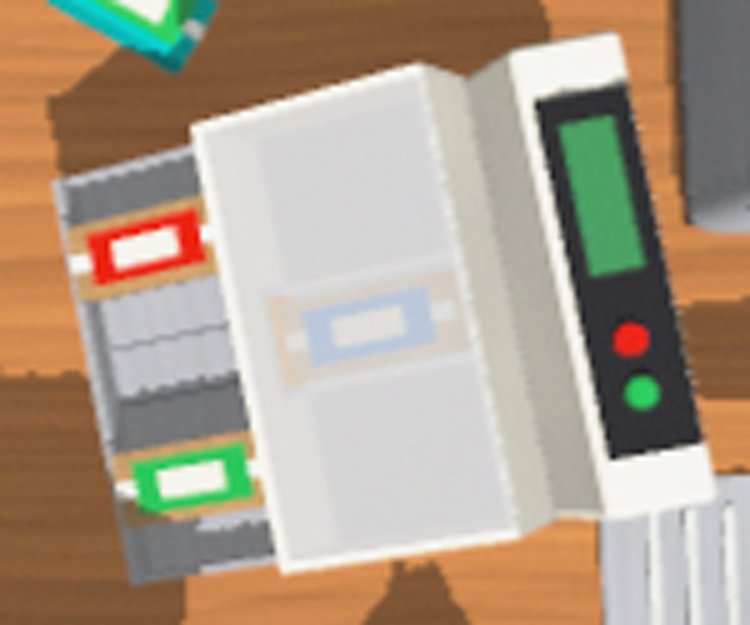

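View pics/toptote.png

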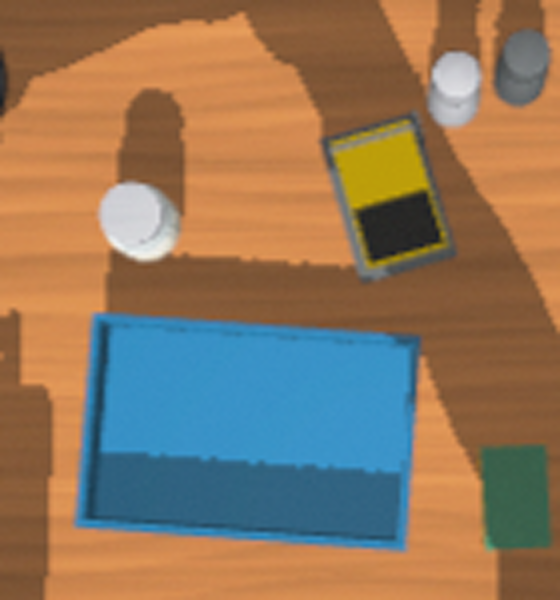

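```bash
cat > fit.py <<'E'
from h import *
from scipy.optimize import least_squares
d=get_image("top")
th=np.radians(32); c,s=np.cos(th),np.sin(th)
def sl(S,y,o): return [S*c-o*s,y,50+S*s+o*c]
P=[];Q=[]
def add(p,u,v): P.append(p);Q.append((u/5+290,v/5+120))
add(sl(140,157,115),195,125);add(sl(140,-157,115),285,572)
add([330,157,300],620,33);add([330,-157,300],712,500);add([255,157,300],512,52);add([255,-157,300],605,517)
add(sl(-8,157,30),55,183);add(sl(-8,-157,30),132,583)
add(sl(60,92,40),145,247);add(sl(60,-92,40),192,480)
P=np.array(P,float);Q=np.array(Q)
def W(p):
    R=Rn.from_euler("z",p[2]).as_matrix(); return P@R.T+[p[0],p[1],0]
r=least_squares(lambda p:(proj(d,W(p))-Q).ravel(),[500,-150,-1.4],x_scale=[100,100,.1],loss="soft_l1")
print(r.x); print((proj(d,W(r.x))-Q).round(1).tolist())
def t(u,v,z): return onz(d,u/4+150,v/4+110,z)
tc=[t(97,314,62),t(420,337,62),t(405,550,62),t(77,525,62)]
print("tote",np.mean(tc,0),[x.round(0) for x in tc], np.degrees([np.arctan2(*(tc[0]-tc[1])[[1,0]]),np.arctan2(*(tc[0]-tc[3])[[1,0]])]))
print("pad",t(400,227,71), [t(*q,71).round() for q in [(355,208),(428,190),(442,246),(370,265)]])
print("base",[t(*q,10).round() for q in [(323,140),(415,113),(455,250),(370,280)]])
print("jar",t(132,215,100),"salt",t(457,75,130),"pep",t(525,52,130),"sponge",t(515,497,32))
E
python3 fit.py
```

```text
[ 542.71990455 -103.05155741   -1.40801253]
[[-0.5, -0.0], [-0.9, 0.2], [0.6, -0.9], [1.9, 0.2], [-0.2, -0.6], [0.6, 1.0], [-0.6, -0.7], [-0.4, 0.3], [0.0, -0.8], [0.1, 1.5]]
tote [463.90012885 285.49995959  62.        ] [array([579., 430.,  62.]), array([551., 121.,  62.]), array([348., 140.,  62.]), array([378., 451.,  62.])] [84.85323169 -5.83236312]
pad [655.84436895 138.60984988  71.        ] [array([675., 181.,  71.]), array([691., 111.,  71.]), array([637.,  99.,  71.]), array([620., 168.,  71.])]
base [array([752., 214.,  10.]), array([778., 122.,  10.]), array([640.,  85.,  10.]), array([611., 169.,  10.])]
jar [668.0221669  389.49816479 100.        ] salt [788.4007523   83.21675447 130.        ] pep [808.75468368  19.91302523 130.        ] sponge [395.38933407  31.9784413   32.        ]
```

Run:
```python
from h import *
e,T,s=tool(); print(T.round(3)); print(delta([656,138.5,120],T)[0])
```

```text
[[ 0.327 -0.    -0.945]
 [ 0.945 -0.001  0.327]
 [-0.001 -1.    -0.   ]]
[-304.40458934  122.13846043 -574.78711386]
```

```bash
python3 -m jog '[{"x":-23,"z":-44,"grip":0},{"x":-46,"z":-88,"grip":0},{"x":-70,"y":0,"z":-132,"grip":0},{"x":-93,"y":0,"z":-176,"grip":0},{"x":-116,"y":20,"z":-220,"grip":0}]' && python3 -m jog '[{"x":-23,"z":-44,"grip":0},{"x":-46,"z":-88,"grip":0},{"x":-70,"y":20,"z":-132,"grip":0},{"x":-93,"y":20,"z":-176,"grip":0},{"x":-116,"y":30,"z":-220,"grip":0}]'
```

```text
$[0]: bad value
```

Run:
```python
from h import *
e,T,s=tool(); print(e,s["tool_rot"],s["clock"]); print(delta([656,138.5,110],T)[0])
```

```text
[212.24477398 614.09497085 241.86429693] [-1.57081109e+00  8.72628868e-04  1.23796508e+00] 0.25
[-304.39586305  132.13845662 -574.78696624]
```

```bash
python3 -m jog '[{"x":-23,"y":0,"z":-44,"ax":0,"ay":0,"az":0,"grip":0},{"x":-46,"y":0,"z":-88,"ax":0,"ay":0,"az":0,"grip":0},{"x":-70,"y":0,"z":-132,"ax":0,"ay":0,"az":0,"grip":0},{"x":-93,"y":0,"z":-176,"ax":0,"ay":0,"az":0,"grip":0},{"x":-116,"y":20,"z":-220,"ax":0,"ay":0,"az":0,"grip":0}]'; python3 -m jog 'help' | head
```

```text
clock: 0.75
eef_pos: [382.8, 434.7, 225.7]
tool_rot: [-1.573, -0.005, 1.237]
force: [1.3, 1.0, -1.2]
width: 12.2invalid input: not JSON, or not a number
```

```bash
python3 -m jog '[{"x":-23,"y":20,"z":-43,"ax":0,"ay":0,"az":0,"grip":0},{"x":-46,"y":30,"z":-86,"ax":0,"ay":0,"az":0,"grip":0},{"x":-70,"y":40,"z":-130,"ax":0,"ay":0,"az":0,"grip":0},{"x":-93,"y":50,"z":-174,"ax":0,"ay":0,"az":0,"grip":0},{"x":-116,"y":60,"z":-217,"ax":0,"ay":0,"az":0,"grip":0}]'
python3 - <<'E'
from h import *
e,T,s=tool(); print(e,s["tool_rot"],s["clock"]); print(delta([656,138.5,110],T)[0])
E
```

```text
clock: 1.25
eef_pos: [545.9, 256.0, 164.0]
tool_rot: [-1.571, -0.0, 1.238]
force: [-0.1, 0.2, -0.1]
width: 0.2
[545.88168114 256.03660287 164.0437135 ] [-1.57085340e+00 -3.05137470e-04  1.23806906e+00] 1.25
[ -75.13974571   54.02891985 -142.46583649]
```

```bash
python3 -m jog '[{"x":-22,"y":12,"z":-42,"ax":0,"ay":0,"az":0,"grip":0},{"x":-44,"y":25,"z":-84,"ax":0,"ay":0,"az":0,"grip":0},{"x":-66,"y":40,"z":-126,"ax":0,"ay":0,"az":0,"grip":0},{"x":-75,"y":54,"z":-142,"ax":0,"ay":0,"az":0,"grip":0},{"x":-75,"y":54,"z":-142,"ax":0,"ay":0,"az":0,"grip":0}]'
python3 - <<'E'
from h import *
d=get_image("scene"); crop(d,180,180,320,300,5,"sc1"); d=get_image("wrist"); crop(d,0,0,512,384,1.5,"w1")
e,T,s=tool(); print(e,s["tool_rot"],s["clock"]); print(delta([656,138.5,110],T)[0])
E
```

```text
clock: 1.75
eef_pos: [654.9, 135.2, 107.9]
tool_rot: [-1.569, 0.004, 1.232]
force: [-1.3, 0.4, 0.0]
width: 0.0
[653.36746465 141.24294335 109.82410523] [-1.56854776e+00 -2.64040388e-04  1.23816260e+00] 1.85
[-1.73293309 -0.18396082 -3.38349241]
```

View pics/sc1.png

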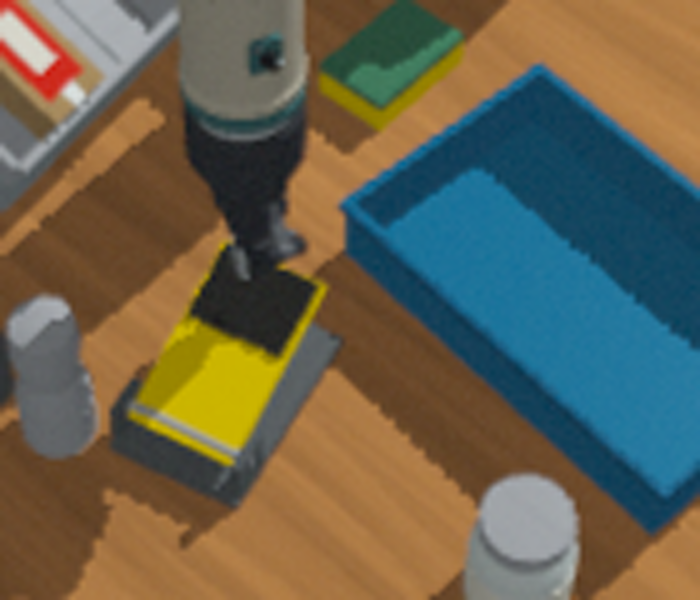

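View pics/w1.png

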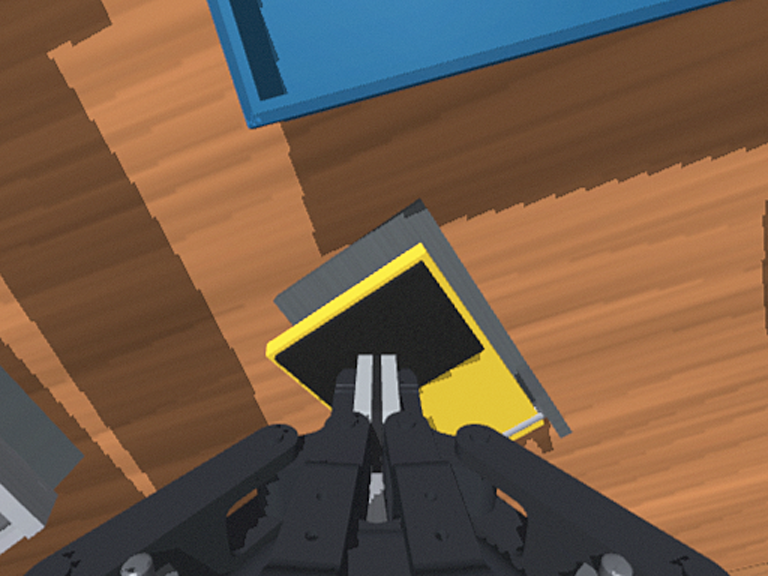

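Run:
```python
from h import *
d=get_image("wrist")
for q in [(272,355),(420,262),(485,350),(378,348)]: print(onz(d,q[0]/1.5,q[1]/1.5,71).round(1))
T=np.array(d["camera_from_world"]);print((-T[:3,:3].T@T[:3,3]).round())
e,T,s=tool();print(e, proj(d,e+T@[0,11,0])*1.5)
```

```text
[643.5  97.   71. ]
[624.4 170.8  71. ]
[671.7 185.9  71. ]
[655.5 142.   71. ]
[574. 169. 242.]
[653.3090193  142.62694354 110.48828803] [[377.92927126 377.17128181]]
```

```bash
python3 -m jog '[{"x":-2,"y":12,"z":-2,"ax":0,"ay":0,"az":0,"grip":0},{"x":-2,"y":24,"z":-2,"ax":0,"ay":0,"az":0,"grip":0},{"x":-2,"y":36,"z":-2,"ax":0,"ay":0,"az":0,"grip":0},{"x":-2,"y":46,"z":-2,"ax":0,"ay":0,"az":0,"grip":0},{"x":-2,"y":54,"z":-2,"ax":0,"ay":0,"az":0,"grip":0}]'; python3 -m jog '[{"x":0,"y":2,"z":0,"ax":0,"ay":0,"az":0,"grip":0},{"x":0,"y":4,"z":0,"ax":0,"ay":0,"az":0,"grip":0}]'
```

```text
clock: 2.4
eef_pos: [651.9, 137.7, 55.8]
tool_rot: [-1.564, 0.004, 1.239]
force: [-8.3, -1.7, 13.6]
width: 0.0
clock: 2.6
eef_pos: [651.6, 137.6, 52.0]
tool_rot: [-1.564, 0.004, 1.239]
force: [-9.6, -1.3, 15.2]
width: -0.4
```

```bash
python3 -m jog '[{"x":0,"y":2,"z":0,"ax":0,"ay":0,"az":0,"grip":0},{"x":0,"y":3,"z":0,"ax":0,"ay":0,"az":0,"grip":0},{"x":0,"y":3,"z":0,"ax":0,"ay":0,"az":0,"grip":0}]';  python3 - <<'E'
from h import *
d=get_image("scene"); crop(d,90,90,320,300,3,"sc2")
E
```

```text
clock: 2.9
eef_pos: [651.6, 137.7, 51.9]
tool_rot: [-1.564, 0.004, 1.239]
force: [-14.3, -4.0, 28.2]
width: 0.0
```

View pics/sc2.png

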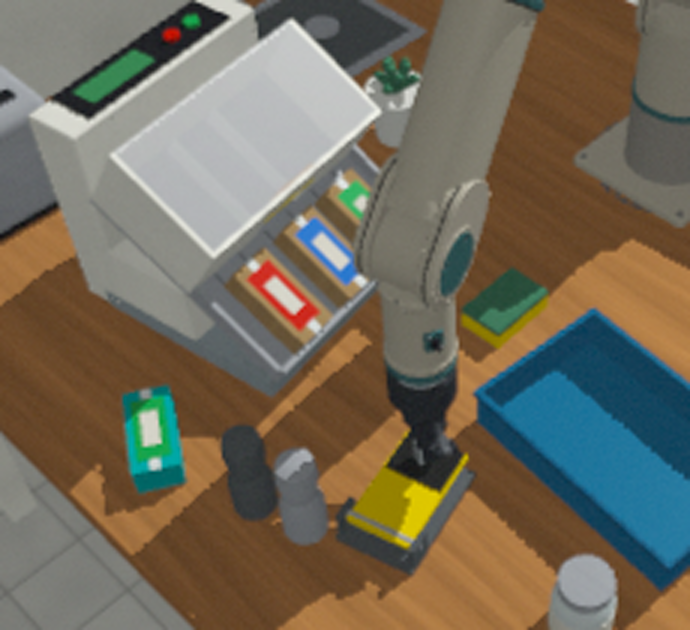

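The pedal is at its stop: z is stuck at 51.9 and the force has risen to 28 N. The blue carton has slid into the middle of the tray. Next I hold briefly, then lift.

```bash
python3 -m jog '[{"x":0,"y":0,"z":0,"ax":0,"ay":0,"az":0,"grip":0},{"x":0,"y":0,"z":0,"ax":0,"ay":0,"az":0,"grip":0},{"x":0,"y":-15,"z":0,"ax":0,"ay":0,"az":0,"grip":0},{"x":0,"y":-50,"z":0,"ax":0,"ay":0,"az":0,"grip":0},{"x":0,"y":-100,"z":0,"ax":0,"ay":0,"az":0,"grip":0}]';  python3 -m jog '[{"x":0,"y":-50,"z":0,"ax":0,"ay":0,"az":0,"grip":70},{"x":0,"y":-100,"z":0,"ax":0,"ay":0,"az":0,"grip":70},{"x":0,"y":-130,"z":0,"ax":0,"ay":0,"az":0,"grip":70}]';  python3 - <<'E'
from h import *
d=get_image("scene"); crop(d,90,90,320,300,3,"sc3")
d=get_image("top"); crop(d,290,120,440,245,5,"top3")
e,T,s=tool(); print(e,s["tool_rot"],s["qpos"].round(2))
S=np.array([543,-103,0]); R=Rn.from_euler("z",-1.408).as_matrix(); t=np.radians(32)
n=R@[-np.sin(t),0,np.cos(t)]; ux=R@[np.cos(t),0,np.sin(t)]; uy=R[:,1]
print(n,ux,uy)
for sg in (1,-1):
  tx=sg*uy; ty=-n; tz=np.cross(tx,ty); M=np.c_[tx,ty,tz]
  for yy in (92,0,-92):
    g=S+[0,0,50]+ux*55+uy*yy+n*27   # grasp point
    print(sg,yy,g.round(1),delta(g-8*0*n+n*(-8)+n*0,M))
E
```

```text
clock: 3.45
eef_pos: [653.0, 138.1, 147.3]
tool_rot: [-1.565, 0.003, 1.239]
force: [0.4, -0.2, -0.6]
width: -0.3
clock: 3.75
eef_pos: [656.5, 138.8, 283.2]
tool_rot: [-1.575, -0.003, 1.239]
force: [-0.2, 0.4, -0.7]
width: 42.9
[658.00088778 139.06786385 284.48699819] [-1.57882777 -0.00538627  1.23891788] [-0.25  0.62  0.01  1.4  -0.01  1.11  0.99]
[-0.08588836  0.52291263  0.8480481 ] [ 0.1374501  -0.83683514  0.52991926] [0.98677792 0.16207819 0.        ]
1 92 [ 639. -120.  102.] (array([-255.85697146,  188.39706884,  -66.96875626]), array([-0.49867583,  1.04408872,  0.30904798]))
1 0 [ 548.2 -134.9  102. ] (array([-299.53291842,  187.51151405,   13.99807306]), array([-0.49867583,  1.04408872,  0.30904798]))
1 -92 [ 457.5 -149.8  102. ] (array([-343.20886538,  186.62595926,   94.96490238]), array([-0.49867583,  1.04408872,  0.30904798]))
-1 92 [ 639. -120.  102.] (array([-255.85697146,  188.39706884,  -66.96875626]), array([ 0.35308923, -2.00513427,  0.56974022]))
-1 0 [ 548.2 -134.9  102. ] (array([-299.53291842,  187.51151405,   13.99807306]), array([ 0.35308923, -2.00513427,  0.56974022]))
-1 -92 [ 457.5 -149.8  102. ] (array([-343.20886538,  186.62595926,   94.96490238]), array([ 0.35308923, -2.00513427,  0.56974022]))
```

View pics/top3.png

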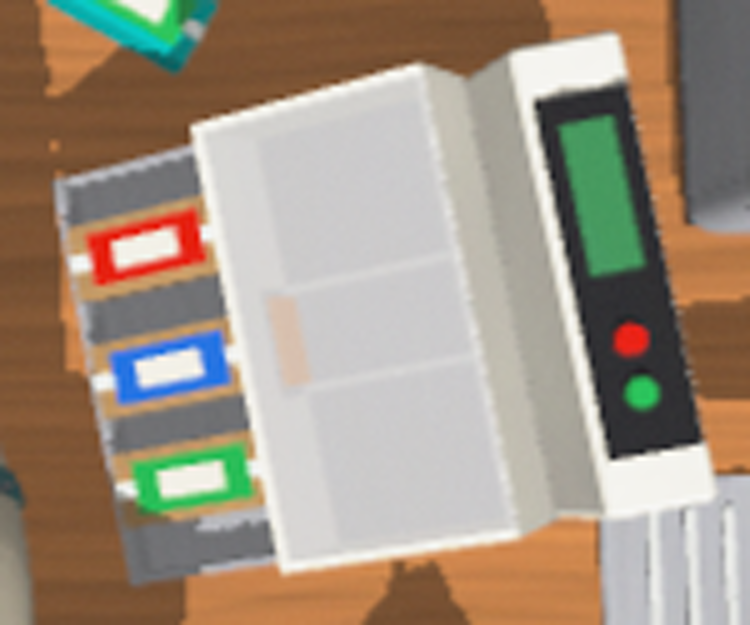

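View pics/sc3.png

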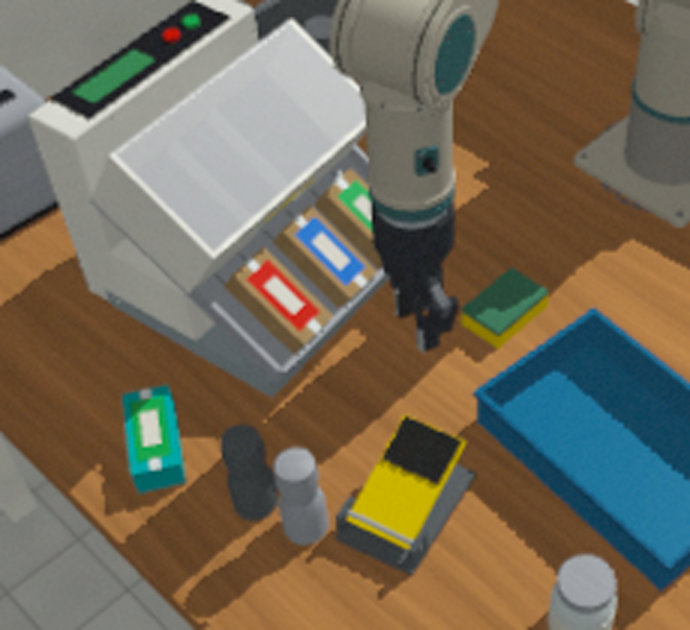

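```bash
cat >> h.py <<'E'
S0=np.array([543,-103,0.]); YAW=-1.408
def frame():
    R=Rn.from_euler("z",YAW).as_matrix(); t=np.radians(32)
    n=R@[-np.sin(t),0,np.cos(t)]; ux=R@[np.cos(t),0,np.sin(t)]; uy=R[:,1]
    return S0+[0,0,50],ux,uy,n,np.c_[uy,-n,-ux]
def goto(p,R):
    a,b=delta(p,R); print("xyz",a.round(1),"rot",b.round(3),"rows",max(np.linalg.norm(a)/50,np.linalg.norm(b)/.15).round(1))
def pick(s,y,off):
    o,ux,uy,n,M=frame(); p=o+ux*s+uy*y+n*off; print(p.round(1)); goto(p,M)
E
python3 -c "
from h import *
pick(58,92,120)"
```

```text
[631.4 -73.9 182.5]
xyz [-210.5  101.2  -43.5] rot [-0.499  1.044  0.309] rows 8.0
```

```bash
python3 -m jog '[{"x":-25,"y":5,"z":-5,"ax":-0.06,"ay":0.13,"az":0.038,"grip":70},{"x":-50,"y":10,"z":-10,"ax":-0.12,"ay":0.26,"az":0.077,"grip":70},{"x":-75,"y":20,"z":-15,"ax":-0.18,"ay":0.39,"az":0.115,"grip":70},{"x":-100,"y":30,"z":-20,"ax":-0.24,"ay":0.52,"az":0.154,"grip":70},{"x":-125,"y":40,"z":-25,"ax":-0.30,"ay":0.65,"az":0.192,"grip":70}]'; python3 -c "
from h import *
pick(58,92,120)"
```

```text
clock: 4.35
eef_pos: [637.1, 11.0, 237.9]
tool_rot: [-1.913, 0.083, 0.563]
force: [0.7, 0.1, -1.1]
width: 70.1
[631.4 -73.9 182.5]
xyz [-45.3  79.  -44.8] rot [-0.197  0.396  0.101] rows 3.0
```

```bash
python3 -m jog '[{"x":-15,"y":20,"z":-15,"ax":-0.06,"ay":0.13,"az":0.03,"grip":70},{"x":-30,"y":50,"z":-30,"ax":-0.12,"ay":0.26,"az":0.066,"grip":70},{"x":-45,"y":79,"z":-45,"ax":-0.197,"ay":0.396,"az":0.101,"grip":70},{"x":-45,"y":79,"z":-45,"ax":-0.197,"ay":0.396,"az":0.101,"grip":70},{"x":-45,"y":79,"z":-45,"ax":-0.197,"ay":0.396,"az":0.101,"grip":70}]'; python3 -c "
from h import *
pick(58,92,120)
print(tool()[2]['qpos'].round(2))
d=get_image('wrist'); crop(d,0,0,512,384,1.5,'w4')
o,ux,uy,n,M=frame()
for y in (92,0,-92):
  P=[o+ux*s+uy*(y+b)+n*40 for s,b in [(0,28),(0,-28),(120,-28),(120,28)]]
  print((proj(d,P)*1.5).round().tolist())
"
```

```text
clock: 4.85
eef_pos: [632.8, -72.2, 182.1]
tool_rot: [-2.128, 0.004, 0.17]
force: [0.1, 0.0, 0.2]
width: 69.8
[631.4 -73.9 182.5]
xyz [-1.6  0.4 -1.4] rot [-0.002  0.008  0.   ] rows 0.1
[-0.58  0.8   0.63  1.74  0.19  0.69 -0.1 ]
[[432.0, 200.0], [317.0, 199.0], [324.0, 411.0], [422.0, 412.0]]
[[242.0, 199.0], [126.0, 198.0], [164.0, 410.0], [262.0, 411.0]]
[[52.0, 198.0], [-65.0, 197.0], [3.0, 409.0], [101.0, 410.0]]
```

View pics/w4.png

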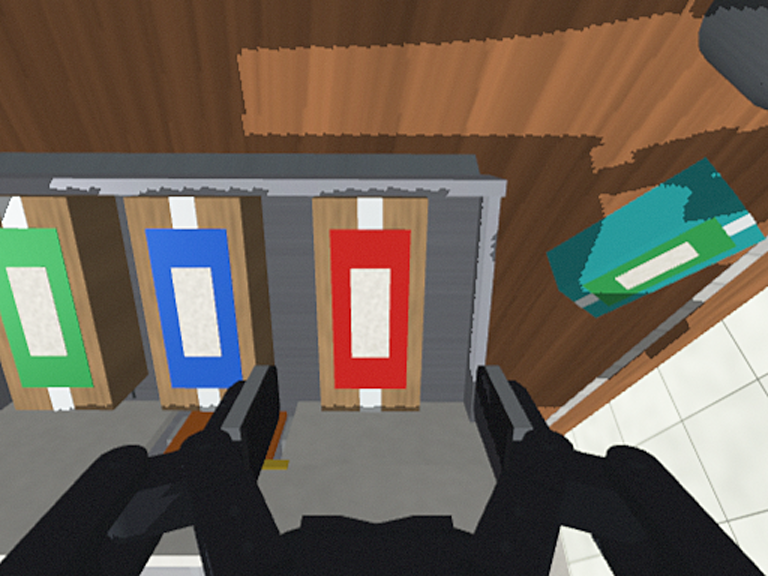

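```bash
python3 -c "
from h import *
pick(58,90.5,14)"
```

```text
[ 639.1 -129.5   92.6]
xyz [ -4.3 107.5  -1. ] rot [-0.003  0.007  0.003] rows 2.2
```

```bash
python3 -m jog '[{"x":-4,"y":30,"z":-1,"ax":-0.003,"ay":0.007,"az":0.003,"grip":70},{"x":-4,"y":65,"z":-1,"ax":-0.003,"ay":0.007,"az":0.003,"grip":70},{"x":-4,"y":90,"z":-1,"ax":-0.003,"ay":0.007,"az":0.003,"grip":70},{"x":-4,"y":100,"z":-1,"ax":-0.003,"ay":0.007,"az":0.003,"grip":70},{"x":-4,"y":107,"z":-1,"ax":-0.003,"ay":0.007,"az":0.003,"grip":70}]';python3 -c "
from h import *
pick(58,90.5,14)
d=get_image('wrist'); crop(d,0,0,512,384,1.5,'w5')
print(tool()[2]['force'])"
```

```text
clock: 5.4
eef_pos: [639.8, -130.4, 94.1]
tool_rot: [-2.13, -0.003, 0.16]
force: [0.9, 1.0, 0.2]
width: 70.0
[ 639.1 -129.5   92.6]
xyz [-0.6  0.7  1.6] rot [ 0.    -0.004  0.001] rows 0.0
[ 0.04004059 -0.0174611  -0.39684408]
```

View pics/w5.png

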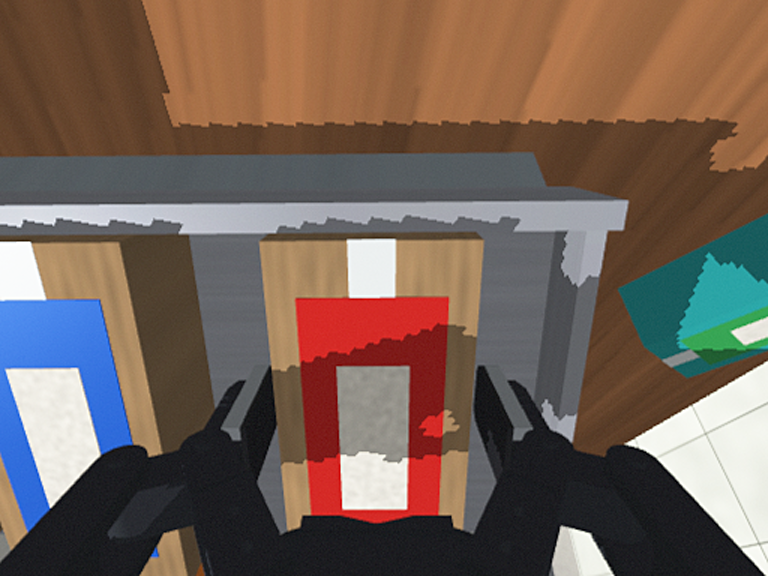

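Red is centred between the fingers, so I close and lift.

```bash
python3 -m jog '[{"x":0,"y":0,"z":0,"ax":0,"ay":0,"az":0,"grip":40},{"x":0,"y":0,"z":0,"ax":0,"ay":0,"az":0,"grip":40},{"x":0,"y":0,"z":0,"ax":0,"ay":0,"az":0,"grip":40},{"x":0,"y":0,"z":0,"ax":0,"ay":0,"az":0,"grip":40},{"x":0,"y":-8,"z":0,"ax":0,"ay":0,"az":0,"grip":40}]'; python3 -m jog '[{"x":0,"y":-25,"z":0,"ax":0,"ay":0,"az":0,"grip":40},{"x":0,"y":-60,"z":0,"ax":0,"ay":0,"az":0,"grip":40},{"x":0,"y":-105,"z":0,"ax":0,"ay":0,"az":0,"grip":40}]'; python3 -c "
from h import *
d=get_image('wrist'); crop(d,0,0,512,384,1.5,'w6')"
```

```text
clock: 5.95
eef_pos: [637.9, -126.5, 100.3]
tool_rot: [-2.131, -0.0, 0.159]
force: [-0.3, -1.3, -2.5]
width: 55.0
clock: 6.25
eef_pos: [627.7, -71.0, 189.1]
tool_rot: [-2.131, 0.002, 0.158]
force: [0.5, 1.8, -1.6]
width: 55.3
```

View pics/w6.png

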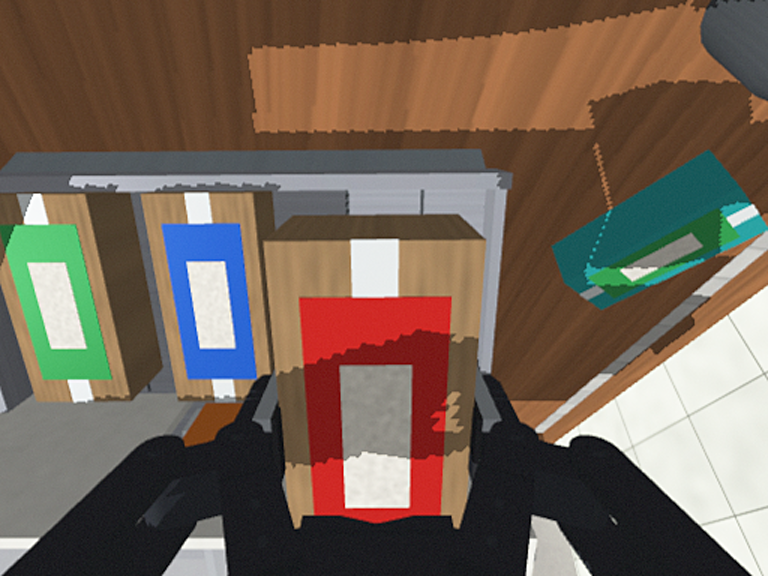

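```bash
cat >> h.py <<'E'
TC=np.array([464,285.5]); TY=-0.094
def place(x,y,z):
    c,s=np.cos(TY),np.sin(TY); ex=np.array([c,s,0]); ey=np.array([-s,c,0])
    p=np.r_[TC,z]+ex*x+ey*y; R=np.c_[ey,[0,0,-1],np.cross(ey,[0,0,-1])]
    print(p.round(1)); goto(p,R)
E
python3 -c "
from h import *
place(0,92,190)"
```

```text
[472.6 377.1 190. ]
xyz [ -84.8 -240.9  395.3] rot [ 0.479 -1.279 -0.358] rows 9.4
```

```bash
python3 -m jog '[{"x":-8,"y":-35,"z":25,"ax":0.03,"ay":-0.09,"az":-0.025,"grip":40},{"x":-16,"y":-65,"z":60,"ax":0.08,"ay":-0.22,"az":-0.06,"grip":40},{"x":-25,"y":-90,"z":100,"ax":0.13,"ay":-0.35,"az":-0.098,"grip":40},{"x":-34,"y":-115,"z":140,"ax":0.18,"ay":-0.48,"az":-0.134,"grip":40},{"x":-42,"y":-140,"z":180,"ax":0.23,"ay":-0.61,"az":-0.17,"grip":40}]'; python3 -c "
from h import *
place(0,92,170)"
```

```text
clock: 6.8
eef_pos: [550.2, 148.2, 212.7]
tool_rot: [-1.858, 0.099, 0.791]
force: [0.4, -0.5, -2.8]
width: 55.4
[472.6 377.1 170. ]
xyz [111.9 -30.8 216.3] rot [ 0.242 -0.666 -0.192] rows 4.9
```

```bash
python3 -m jog '[{"x":22,"y":-10,"z":42,"ax":0.048,"ay":-0.133,"az":-0.038,"grip":40},{"x":44,"y":-18,"z":84,"ax":0.096,"ay":-0.266,"az":-0.077,"grip":40},{"x":66,"y":-24,"z":128,"ax":0.145,"ay":-0.4,"az":-0.115,"grip":40},{"x":88,"y":-30,"z":172,"ax":0.194,"ay":-0.533,"az":-0.154,"grip":40},{"x":112,"y":-31,"z":216,"ax":0.242,"ay":-0.666,"az":-0.192,"grip":40}]'; python3 -c "
from h import *
place(0,92,170)
d=get_image('wrist'); crop(d,0,0,512,384,1.5,'w7')
d=get_image('scene'); crop(d,180,100,400,300,3,'sc7')
d=get_image('top'); crop(d,150,110,290,260,4,'top7')
place(0,92,170)
"
```

```text
clock: 7.3
eef_pos: [475.0, 377.0, 169.9]
tool_rot: [-1.572, -0.0, 1.476]
force: [1.2, -0.4, -2.2]
width: 55.1
[472.6 377.1 170. ]
xyz [-0.1 -0.1  2.4] rot [ 0.001 -0.001  0.   ] rows 0.0
[472.6 377.1 170. ]
xyz [-0.6 -1.8  1.5] rot [-0.001 -0.003 -0.002] rows 0.0
```

View pics/w7.png

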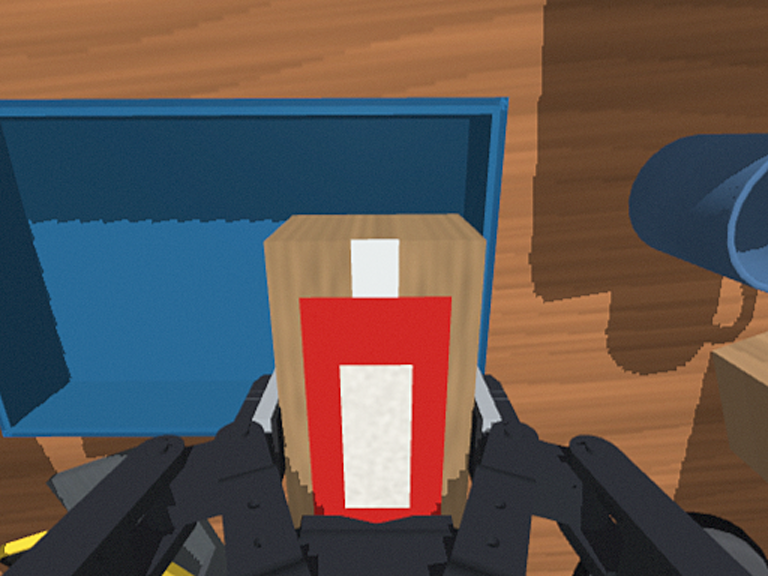

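View pics/sc7.png

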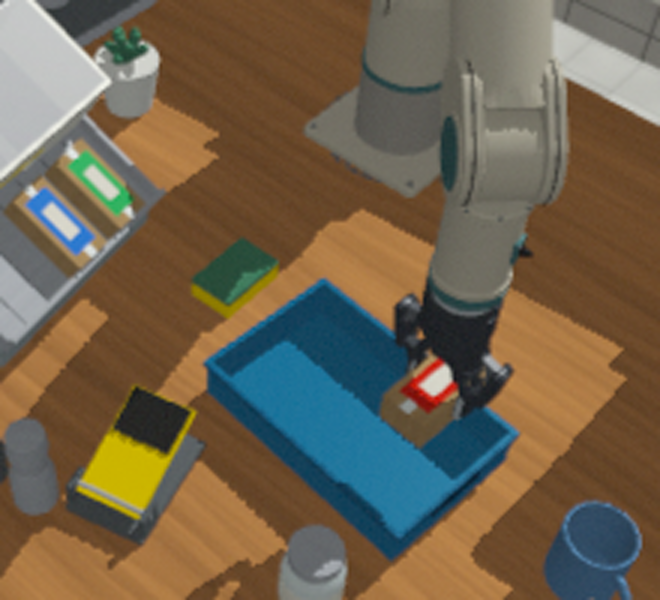

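Run:
```python
from h import *
d=get_image("wrist")
a=onz(d,508/1.5,98/1.5,62);b=onz(d,5/1.5,436/1.5,62);print(a,b,(a+b)/2)
for x,y in [(-99,154),(99,-154),(-99,-154),(99,154)]:
    c,s=np.cos(TY),np.sin(TY); p=np.r_[TC,62]+x*np.array([c,s,0])+y*np.array([-s,c,0]); print(x,y,p.round(),(proj(d,p)*1.5).round())
place(0,92,170)
```

```text
[377.43502525 454.1472672   62.        ] [550.48994326 125.44329226  62.        ] [463.96248425 289.79527973  62.        ]
-99 154 [380. 448.  62.] [[496. 105.]]
99 -154 [548. 123.  62.] [[ -0. 433.]]
-99 -154 [351. 141.  62.] [[-111.  107.]]
99 154 [577. 430.  62.] [[470. 433.]]
[472.6 377.1 170. ]
xyz [ 1.7 -1.5  3. ] rot [ 0.001 -0.006 -0.004] rows 0.1
```

```bash
sed -i 's/TC=np.array(\[464,285.5\])/TC=np.array([464,288.])/' h.py; python3 -c "
from h import *
place(0,92,20)"
```

```text
[472.6 379.6  20. ]
xyz [  4.7 148.5   3.4] rot [ 0.001 -0.006 -0.004] rows 3.0
```

```bash
python3 -m jog '[{"x":4,"y":30,"z":2,"ax":0.001,"ay":-0.004,"az":-0.002,"grip":40},{"x":4,"y":70,"z":2,"ax":0.001,"ay":-0.004,"az":-0.002,"grip":40},{"x":4,"y":105,"z":2,"ax":0.001,"ay":-0.004,"az":-0.002,"grip":40},{"x":4,"y":130,"z":2,"ax":0.001,"ay":-0.004,"az":-0.002,"grip":40},{"x":4,"y":142,"z":2,"ax":0.001,"ay":-0.004,"az":-0.002,"grip":40}]'; python3 -c "
from h import *
place(0,92,20)
d=get_image('wrist'); crop(d,0,0,512,384,1.5,'w8')
place(0,92,20)"
```

```text
clock: 8.0
eef_pos: [474.4, 376.2, 25.2]
tool_rot: [-1.571, 0.005, 1.472]
force: [-0.8, -0.7, -1.7]
width: 55.4
[472.6 379.6  20. ]
xyz [3.2 5.2 2.1] rot [-0.    -0.005 -0.005] rows 0.1
[472.6 379.6  20. ]
xyz [3.1 4.5 1.7] rot [-0.001 -0.004 -0.005] rows 0.1
```

View pics/w8.png

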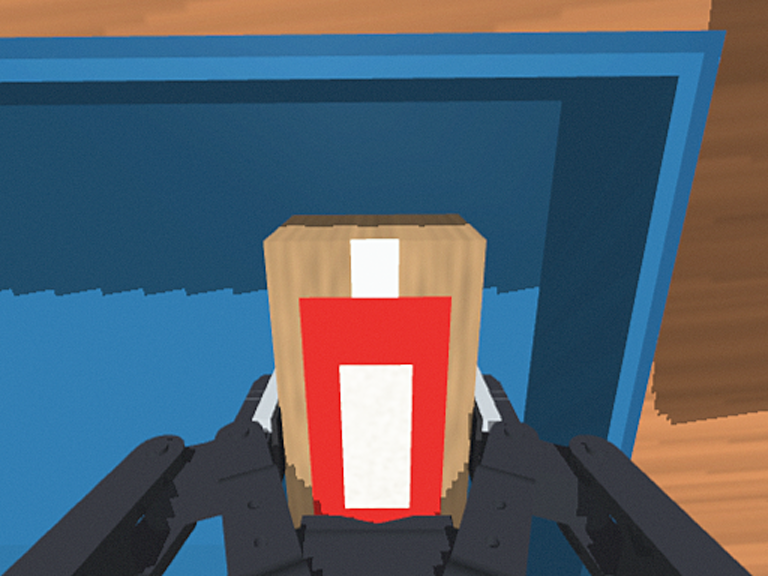

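```bash
python3 -m jog '[{"x":0,"y":2,"z":0,"ax":0,"ay":-0.002,"az":-0.003,"grip":40},{"x":0,"y":4,"z":0,"ax":0,"ay":-0.002,"az":-0.003,"grip":40}]'; python3 -m jog '[{"x":0,"y":2,"z":0,"ax":0,"ay":0,"az":0,"grip":40},{"x":0,"y":3,"z":0,"ax":0,"ay":0,"az":0,"grip":40}]'
```

```text
clock: 8.25
eef_pos: [476.0, 379.2, 24.7]
tool_rot: [-1.574, -0.004, 1.475]
force: [-0.8, -0.3, -1.8]
width: 54.8
clock: 8.45
eef_pos: [475.7, 379.5, 21.7]
tool_rot: [-1.574, -0.004, 1.476]
force: [-1.2, -2.6, 10.3]
width: 55.3
```

```bash
python3 -m jog '[{"x":0,"y":0,"z":0,"ax":0,"ay":0,"az":0,"grip":66},{"x":0,"y":0,"z":0,"ax":0,"ay":0,"az":0,"grip":66},{"x":0,"y":-10,"z":0,"ax":0,"ay":0,"az":0,"grip":66},{"x":0,"y":-40,"z":0,"ax":0,"ay":0,"az":0,"grip":66},{"x":0,"y":-90,"z":0,"ax":0,"ay":0,"az":0,"grip":68}]';  python3 -m jog '[{"x":0,"y":-40,"z":0,"ax":0,"ay":0,"az":0,"grip":68},{"x":0,"y":-80,"z":-10,"ax":0,"ay":0,"az":0,"grip":68}]'; python3 -c "
from h import *
d=get_image('wrist'); crop(d,0,0,512,384,1.5,'w9')
pick(58,0,120); pick(58,-92,120)"
```

```text
clock: 8.95
eef_pos: [473.2, 378.2, 109.8]
tool_rot: [-1.569, -0.0, 1.477]
force: [1.0, 0.2, 1.0]
width: 68.2
clock: 9.15
eef_pos: [483.4, 379.0, 193.7]
tool_rot: [-1.572, -0.005, 1.478]
force: [1.4, -0.1, 0.2]
width: 68.0
[540.7 -88.8 182.5]
xyz [-462.8   13.1  -95.2] rot [-0.473  1.271  0.385] rows 9.5
[ 449.9 -103.7  182.5]
xyz [-486.2   11.7   -6.3] rot [-0.473  1.271  0.385] rows 9.7
```

View pics/w9.png

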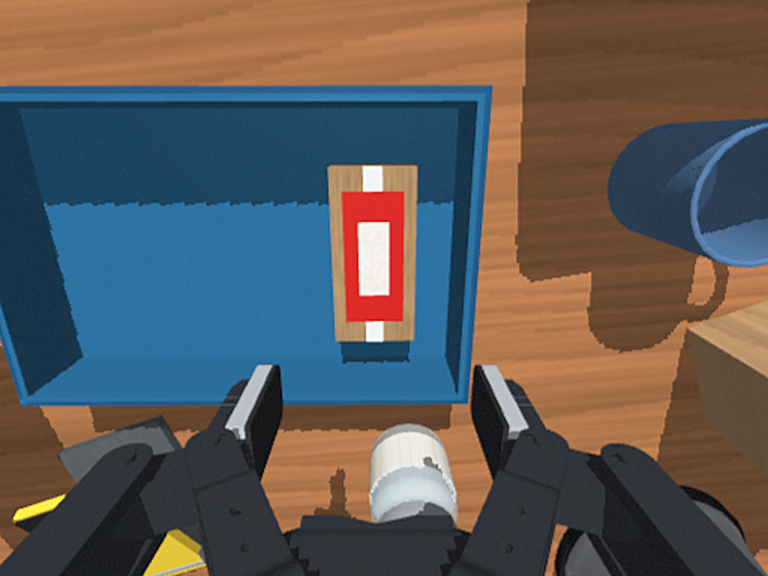

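Red is lying flat at the +y end of the tote. Next is green.

```bash
python3 -m jog '[{"x":-48,"y":-3,"z":-1,"ax":-0.047,"ay":0.127,"az":0.038,"grip":70},{"x":-97,"y":-5,"z":-1,"ax":-0.094,"ay":0.254,"az":0.077,"grip":70},{"x":-145,"y":-6,"z":-2,"ax":-0.14,"ay":0.381,"az":0.115,"grip":70},{"x":-194,"y":-7,"z":-2,"ax":-0.187,"ay":0.508,"az":0.154,"grip":70},{"x":-242,"y":-8,"z":-3,"ax":-0.236,"ay":0.635,"az":0.192,"grip":70}]'; python3 -c "
from h import *
pick(58,-90,120)"
```

```text
clock: 9.7
eef_pos: [464.6, 135.3, 199.0]
tool_rot: [-1.853, 0.098, 0.817]
force: [0.3, 0.2, -1.2]
width: 69.8
[ 451.9 -103.4  182.5]
xyz [-180.2   75.9 -138.5] rot [-0.234  0.637  0.18 ] rows 4.8
```

```bash
python3 -m jog '[{"x":-36,"y":10,"z":-28,"ax":-0.047,"ay":0.127,"az":0.036,"grip":70},{"x":-72,"y":22,"z":-56,"ax":-0.094,"ay":0.254,"az":0.072,"grip":70},{"x":-108,"y":40,"z":-84,"ax":-0.14,"ay":0.381,"az":0.108,"grip":70},{"x":-144,"y":58,"z":-112,"ax":-0.187,"ay":0.508,"az":0.144,"grip":70},{"x":-180,"y":76,"z":-138,"ax":-0.234,"ay":0.637,"az":0.18,"grip":70}]'; python3 -m jog '[{"x":0,"y":0,"z":0,"ax":0,"ay":0,"az":0,"grip":70},{"x":0,"y":0,"z":0,"ax":0,"ay":0,"az":0,"grip":70}]'; python3 -c "
from h import *
pick(58,-90,120)
print(tool()[2]['qpos'].round(2))
d=get_image('wrist'); crop(d,0,0,512,384,1.5,'w10')
o,ux,uy,n,M=frame()
for y in (0,-92):
  P=[o+ux*s+uy*(y+b)+n*40 for s,b in [(0,28),(0,-28),(120,-28),(120,28)]]
  print((proj(d,P)*1.5).round().tolist())
"
```

```text
clock: 10.2
eef_pos: [453.6, -102.5, 181.9]
tool_rot: [-2.129, -0.001, 0.165]
force: [0.8, 0.1, 0.0]
width: 70.0
clock: 10.4
eef_pos: [453.2, -101.9, 181.3]
tool_rot: [-2.129, 0.003, 0.167]
force: [0.7, 1.0, 0.6]
width: 69.7
[ 451.9 -103.4  182.5]
xyz [-1.6 -0.3 -1.7] rot [-0.     0.005  0.   ] rows 0.0
[-0.74  0.65  0.76  2.23  0.33  0.39 -0.24]
[[618.0, 202.0], [503.0, 201.0], [482.0, 413.0], [580.0, 413.0]]
[[428.0, 201.0], [312.0, 200.0], [321.0, 412.0], [419.0, 413.0]]
```

View pics/w10.png

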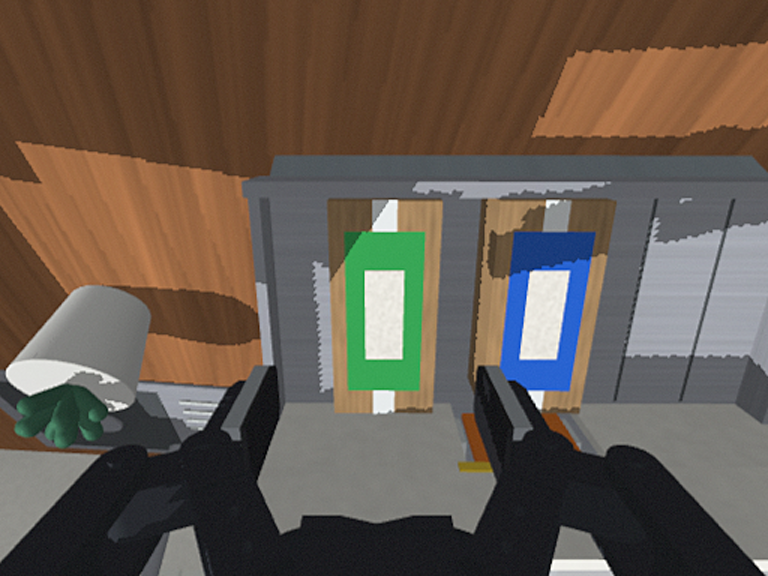

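```bash
python3 -c "
from h import *
pick(58,-84.7,14)"
```

```text
[ 466.2 -157.9   92.6]
xyz [  3.  106.1  -2.6] rot [-0.001  0.007  0.001] rows 2.1
```

```bash
python3 -m jog '[{"x":3,"y":30,"z":-2,"ax":0,"ay":0.005,"az":0,"grip":66},{"x":3,"y":65,"z":-2,"ax":0,"ay":0.005,"az":0,"grip":66},{"x":3,"y":90,"z":-2,"ax":0,"ay":0.005,"az":0,"grip":66},{"x":3,"y":100,"z":-2,"ax":0,"ay":0.005,"az":0,"grip":66},{"x":3,"y":106,"z":-2,"ax":0,"ay":0.005,"az":0,"grip":66}]';python3 -c "
from h import *
pick(58,-84.7,14)
d=get_image('wrist'); crop(d,0,0,512,384,1.5,'w11')
print(tool()[2]['force'])"
```

```text
clock: 10.95
eef_pos: [466.6, -157.0, 91.9]
tool_rot: [-2.127, -0.001, 0.166]
force: [-0.2, -1.4, 0.4]
width: 66.3
[ 466.2 -157.9   92.6]
xyz [-0.5 -0.2 -1.1] rot [-0.003  0.002  0.003] rows 0.0
[-0.10807167 -0.60148454 -0.23784157]
```

View pics/w11.png

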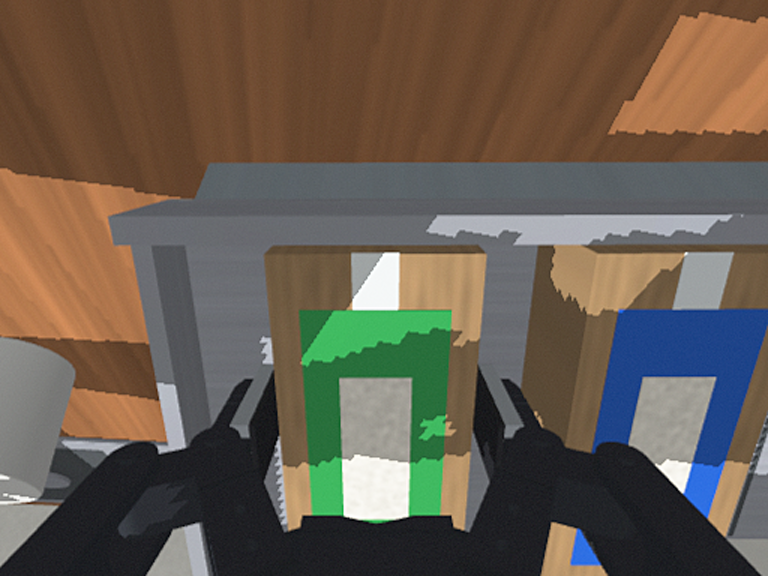

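Green is centred, with clearance to blue. I grip and lift.

```bash
python3 -m jog '[{"x":0,"y":0,"z":0,"ax":0,"ay":0,"az":0,"grip":40},{"x":0,"y":0,"z":0,"ax":0,"ay":0,"az":0,"grip":40},{"x":0,"y":0,"z":0,"ax":0,"ay":0,"az":0,"grip":40},{"x":0,"y":0,"z":0,"ax":0,"ay":0,"az":0,"grip":40},{"x":0,"y":-8,"z":0,"ax":0,"ay":0,"az":0,"grip":40}]'; python3 -m jog '[{"x":0,"y":-25,"z":0,"ax":0,"ay":0,"az":0,"grip":40},{"x":0,"y":-60,"z":0,"ax":0,"ay":0,"az":0,"grip":40},{"x":0,"y":-105,"z":0,"ax":0,"ay":0,"az":0,"grip":40}]'; python3 -c "
from h import *
d=get_image('wrist'); crop(d,0,0,512,384,1.5,'w12')
place(0,-92,190)"
```

```text
clock: 11.5
eef_pos: [464.2, -154.1, 99.0]
tool_rot: [-2.13, 0.002, 0.164]
force: [-0.2, -0.3, -1.1]
width: 55.3
clock: 11.8
eef_pos: [454.0, -99.2, 188.7]
tool_rot: [-2.129, 0.004, 0.162]
force: [1.5, -0.3, -2.0]
width: 55.4
[455.4 196.4 190. ]
xyz [  47.  -148.4  246. ] rot [ 0.475 -1.275 -0.359] rows 9.4
```

View pics/w12.png

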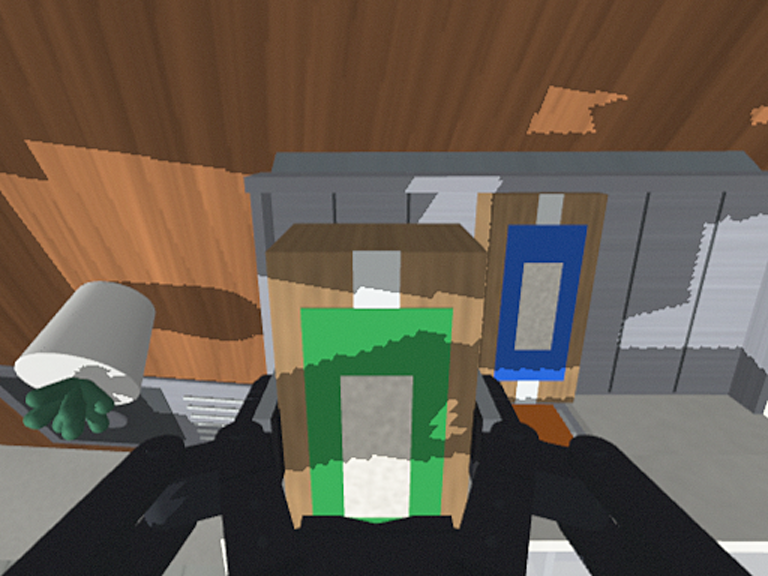

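```bash
python3 -m jog '[{"x":5,"y":-20,"z":35,"ax":0.03,"ay":-0.08,"az":-0.022,"grip":40},{"x":10,"y":-42,"z":70,"ax":0.08,"ay":-0.21,"az":-0.06,"grip":40},{"x":17,"y":-65,"z":105,"ax":0.13,"ay":-0.34,"az":-0.096,"grip":40},{"x":24,"y":-87,"z":140,"ax":0.18,"ay":-0.47,"az":-0.132,"grip":40},{"x":29,"y":-105,"z":170,"ax":0.23,"ay":-0.60,"az":-0.17,"grip":40}]'; python3 -c "
from h import *
place(0,-92,170)"
```

```text
clock: 12.35
eef_pos: [451.2, 105.2, 187.4]
tool_rot: [-1.858, 0.095, 0.787]
force: [0.6, -0.4, -2.0]
width: 54.9
[455.4 196.4 170. ]
xyz [68.9 -7.  62. ] rot [ 0.243 -0.671 -0.189] rows 4.9
```

```bash
python3 -m jog '[{"x":14,"y":-2,"z":12,"ax":0.048,"ay":-0.133,"az":-0.038,"grip":40},{"x":28,"y":-4,"z":24,"ax":0.096,"ay":-0.266,"az":-0.077,"grip":40},{"x":42,"y":-6,"z":37,"ax":0.145,"ay":-0.4,"az":-0.115,"grip":40},{"x":56,"y":-7,"z":50,"ax":0.194,"ay":-0.533,"az":-0.154,"grip":40},{"x":69,"y":-7,"z":62,"ax":0.243,"ay":-0.671,"az":-0.189,"grip":40}]'; python3 -m jog '[{"x":0,"y":0,"z":0,"ax":0,"ay":0,"az":0,"grip":40},{"x":0,"y":0,"z":0,"ax":0,"ay":0,"az":0,"grip":40}]'; python3 -c "
from h import *
d=get_image('wrist'); crop(d,0,0,512,384,1.5,'w13')
place(0,-92,25)
"
```

```text
clock: 12.85
eef_pos: [456.0, 193.8, 169.5]
tool_rot: [-1.57, 0.002, 1.474]
force: [-0.1, -0.1, -3.0]
width: 55.2
clock: 13.05
eef_pos: [456.1, 192.3, 168.9]
tool_rot: [-1.571, 0.005, 1.464]
force: [-0.6, -0.8, -1.4]
width: 55.3
[455.4 196.4  25. ]
xyz [  4.7 144.1   1. ] rot [ 0.001 -0.011 -0.006] rows 2.9
```

View pics/w13.png

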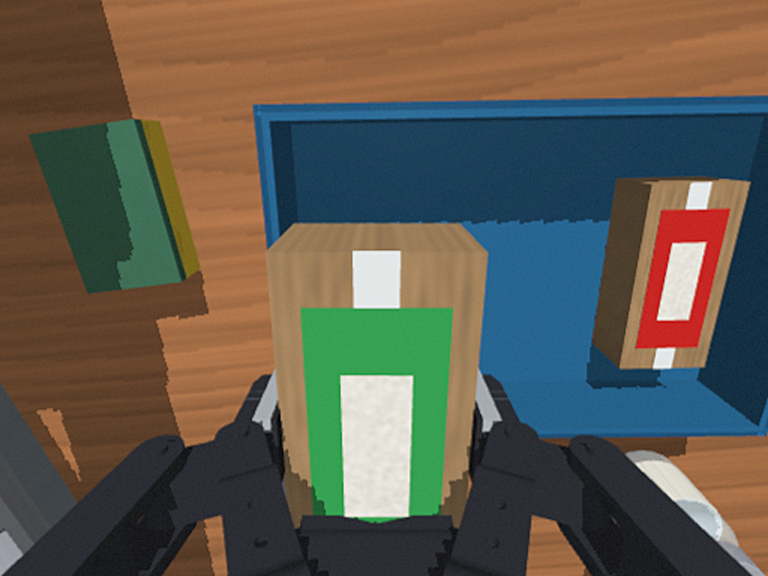

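Run:
```python
from h import *
d=get_image("wrist")
a=onz(d,255/1.5,105/1.5,62);b=onz(d,768/1.5,433/1.5,62);print(a,b)
c,s=np.cos(TY),np.sin(TY)
for x,y in [(-99,-154),(99,154)]:
    p=np.r_[TC,62]+x*np.array([c,s,0])+y*np.array([-s,c,0]); print(p.round(),(proj(d,p)*1.5).round())
place(0,-90,25)
```

```text
[349.54932476 141.85163709  62.        ] [580.04694117 436.74519294  62.        ]
[351. 144.  62.] [[260. 108.]]
[577. 432.  62.] [[761. 430.]]
[455.6 198.4  25. ]
xyz [  6.4 144.3   1.1] rot [ 0.001 -0.01  -0.005] rows 2.9
```

Tote pose confirmed to about 3 mm. Now I lower green.

```bash
python3 -m jog '[{"x":6,"y":30,"z":1,"ax":0.001,"ay":-0.006,"az":-0.004,"grip":40},{"x":6,"y":70,"z":1,"ax":0.001,"ay":-0.006,"az":-0.004,"grip":40},{"x":6,"y":105,"z":1,"ax":0.001,"ay":-0.006,"az":-0.004,"grip":40},{"x":6,"y":130,"z":1,"ax":0.001,"ay":-0.006,"az":-0.004,"grip":40},{"x":6,"y":143,"z":1,"ax":0.001,"ay":-0.006,"az":-0.004,"grip":40}]'; python3 -m jog '[{"x":0,"y":2,"z":0,"ax":0,"ay":0,"az":0,"grip":40}]'; python3 -m jog '[{"x":0,"y":2,"z":0,"ax":0,"ay":0,"az":0,"grip":40}]'
```

```text
clock: 13.65
eef_pos: [454.8, 198.4, 24.8]
tool_rot: [-1.57, 0.002, 1.474]
force: [0.0, 0.3, -2.0]
width: 55.3
clock: 13.75
eef_pos: [455.0, 198.7, 23.4]
tool_rot: [-1.57, 0.002, 1.475]
force: [0.0, -0.0, -1.8]
width: 55.5
clock: 13.85
eef_pos: [456.2, 199.4, 22.9]
tool_rot: [-1.572, -0.0, 1.475]
force: [0.5, -0.1, -2.0]
width: 55.4
```

```bash
python3 -c "
from h import *
d=get_image('wrist'); crop(d,0,0,512,384,1.5,'w14'); place(0,-90,21)"
```

```text
[455.6 198.4  21. ]
xyz [-1.2  2.   0.8] rot [ 0.001 -0.002  0.001] rows 0.0
```

View pics/w14.png

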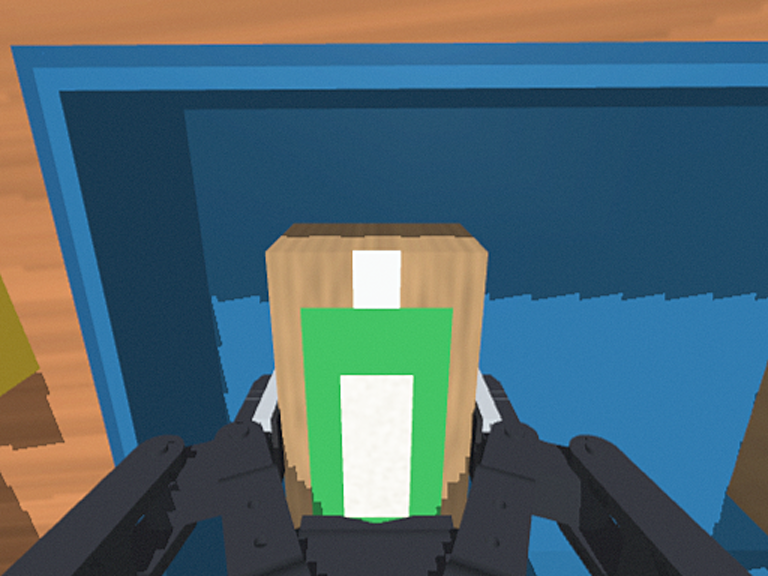

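```bash
python3 -m jog '[{"x":0,"y":2,"z":0,"ax":0,"ay":0,"az":0,"grip":40}]'; python3 -m jog '[{"x":0,"y":2,"z":0,"ax":0,"ay":0,"az":0,"grip":40}]'
```

```text
clock: 14.0
eef_pos: [457.0, 199.6, 21.5]
tool_rot: [-1.573, -0.002, 1.474]
force: [-0.2, 0.3, -1.8]
width: 55.2
clock: 14.1
eef_pos: [456.9, 199.4, 19.2]
tool_rot: [-1.573, -0.002, 1.474]
force: [-0.3, 0.7, -2.6]
width: 55.1
```

```bash
python3 -m jog '[{"x":0,"y":2,"z":0,"ax":0,"ay":0,"az":0,"grip":40}]'; python3 -m jog '[{"x":0,"y":0,"z":0,"ax":0,"ay":0,"az":0,"grip":40}]'
```

```text
clock: 14.2
eef_pos: [457.0, 199.4, 18.4]
tool_rot: [-1.573, -0.001, 1.474]
force: [-5.0, -1.6, 42.4]
width: 55.2
clock: 14.3
eef_pos: [457.0, 199.3, 18.5]
tool_rot: [-1.574, -0.001, 1.474]
force: [-2.7, -0.7, 18.0]
width: 55.2
```

Contact made: the floor is at TCP 18.4. I open and lift.

```bash
python3 -m jog '[{"x":0,"y":0,"z":0,"ax":0,"ay":0,"az":0,"grip":66},{"x":0,"y":0,"z":0,"ax":0,"ay":0,"az":0,"grip":66},{"x":0,"y":-10,"z":0,"ax":0,"ay":0,"az":0,"grip":66},{"x":0,"y":-40,"z":0,"ax":0,"ay":0,"az":0,"grip":66},{"x":0,"y":-90,"z":0,"ax":0,"ay":0,"az":0,"grip":68}]';  python3 -m jog '[{"x":0,"y":-40,"z":0,"ax":0,"ay":0,"az":0,"grip":68},{"x":0,"y":-80,"z":-10,"ax":0,"ay":0,"az":0,"grip":68}]'; python3 -c "
from h import *
d=get_image('wrist'); crop(d,0,0,512,384,1.5,'w15')
pick(58,-1.5,120)"
```

```text
clock: 14.8
eef_pos: [454.2, 197.0, 105.6]
tool_rot: [-1.565, 0.004, 1.474]
force: [1.7, 0.7, 0.6]
width: 67.9
clock: 15.0
eef_pos: [464.4, 196.8, 188.4]
tool_rot: [-1.569, 0.001, 1.475]
force: [1.2, 0.0, -0.1]
width: 67.9
[539.2 -89.  182.5]
xyz [-279.6   11.3  -96.7] rot [-0.47   1.271  0.375] rows 9.4
```

View pics/w15.png

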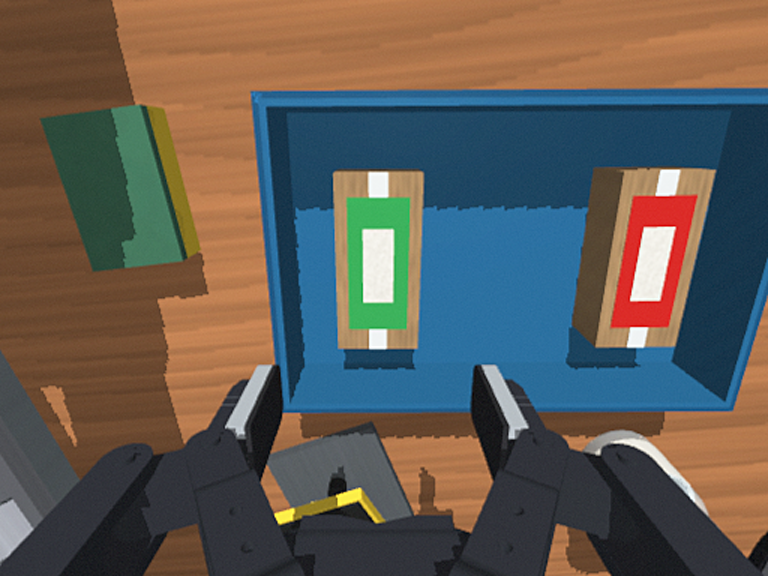

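Green is flat too, with ample room in the middle. Now blue.

```bash
python3 -m jog '[{"x":-28,"y":-3,"z":-10,"ax":-0.047,"ay":0.127,"az":0.038,"grip":70},{"x":-56,"y":-5,"z":-20,"ax":-0.094,"ay":0.254,"az":0.076,"grip":70},{"x":-84,"y":-6,"z":-30,"ax":-0.14,"ay":0.381,"az":0.113,"grip":70},{"x":-112,"y":-6,"z":-40,"ax":-0.187,"ay":0.508,"az":0.15,"grip":70},{"x":-140,"y":-6,"z":-49,"ax":-0.236,"ay":0.635,"az":0.188,"grip":70}]'; python3 -c "
from h import *
pick(58,-1.5,120)"
```

```text
clock: 15.55
eef_pos: [501.1, 51.4, 193.1]
tool_rot: [-1.853, 0.101, 0.813]
force: [0.0, 0.2, -0.3]
width: 69.7
[539.2 -89.  182.5]
xyz [ -74.4   52.1 -114.3] rot [-0.233  0.634  0.176] rows 4.7
```

```bash
python3 -m jog '[{"x":-15,"y":8,"z":-23,"ax":-0.047,"ay":0.127,"az":0.036,"grip":66},{"x":-30,"y":18,"z":-46,"ax":-0.094,"ay":0.254,"az":0.071,"grip":66},{"x":-45,"y":28,"z":-69,"ax":-0.14,"ay":0.381,"az":0.106,"grip":66},{"x":-60,"y":40,"z":-92,"ax":-0.187,"ay":0.508,"az":0.142,"grip":66},{"x":-74,"y":52,"z":-114,"ax":-0.233,"ay":0.634,"az":0.176,"grip":66}]'; python3 -m jog '[{"x":0,"y":0,"z":0,"ax":0,"ay":0,"az":0,"grip":66},{"x":0,"y":0,"z":0,"ax":0,"ay":0,"az":0,"grip":66}]'; python3 -c "
from h import *
d=get_image('wrist'); crop(d,0,0,512,384,1.5,'w16')
o,ux,uy,n,M=frame()
for y in (0,):
  P=[o+ux*s+uy*(y+b)+n*40 for s,b in [(0,28),(0,-28),(120,-28),(120,28)]]
  print((proj(d,P)*1.5).round().tolist())
pick(58,-1.5,14)
"
```

```text
clock: 16.05
eef_pos: [540.0, -87.6, 181.8]
tool_rot: [-2.129, 0.0, 0.164]
force: [0.1, 0.9, -0.8]
width: 65.7
clock: 16.25
eef_pos: [540.0, -86.0, 181.1]
tool_rot: [-2.126, 0.003, 0.171]
force: [0.0, 0.1, 0.3]
width: 66.1
[[436.0, 204.0], [320.0, 204.0], [327.0, 414.0], [425.0, 415.0]]
[ 548.3 -144.5   92.6]
xyz [ -1.8 106.7  -4.1] rot [-0.005  0.009  0.003] rows 2.1
```

View pics/w16.png

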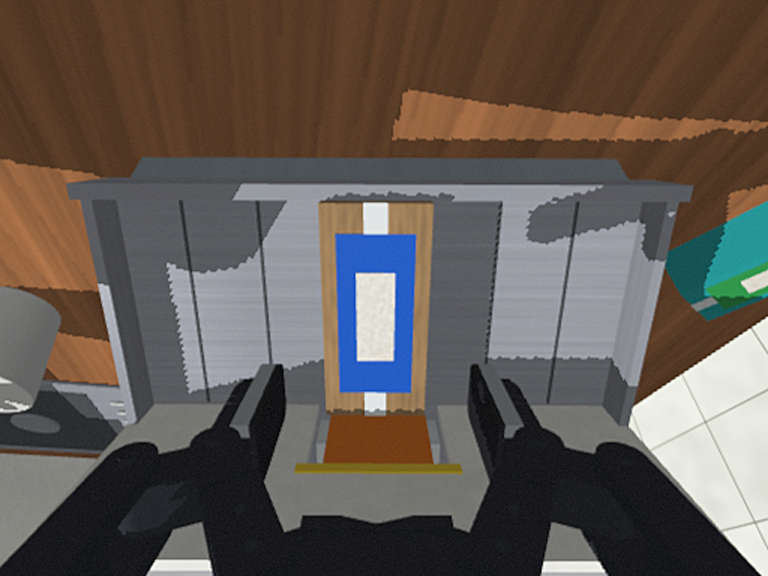

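```bash
python3 -m jog '[{"x":-1,"y":30,"z":-3,"ax":-0.004,"ay":0.007,"az":0.002,"grip":70},{"x":-1,"y":65,"z":-3,"ax":-0.004,"ay":0.007,"az":0.002,"grip":70},{"x":-1,"y":90,"z":-3,"ax":-0.004,"ay":0.007,"az":0.002,"grip":70},{"x":-1,"y":100,"z":-3,"ax":-0.004,"ay":0.007,"az":0.002,"grip":70},{"x":-1,"y":106,"z":-3,"ax":-0.004,"ay":0.007,"az":0.002,"grip":70}]';python3 -c "
from h import *
pick(58,-0.8,14)
d=get_image('wrist'); crop(d,0,0,512,384,1.5,'w17')
pick(58,-0.8,14)"
```

```text
clock: 16.8
eef_pos: [549.2, -143.1, 92.4]
tool_rot: [-2.129, -0.0, 0.164]
force: [-0.7, 1.0, -0.5]
width: 70.0
[ 549.  -144.3   92.6]
xyz [-0.5  0.5 -1.1] rot [-0.     0.001  0.001] rows 0.0
[ 549.  -144.3   92.6]
xyz [-0.5  0.2 -1. ] rot [-0.     0.001  0.001] rows 0.0
```

View pics/w17.png

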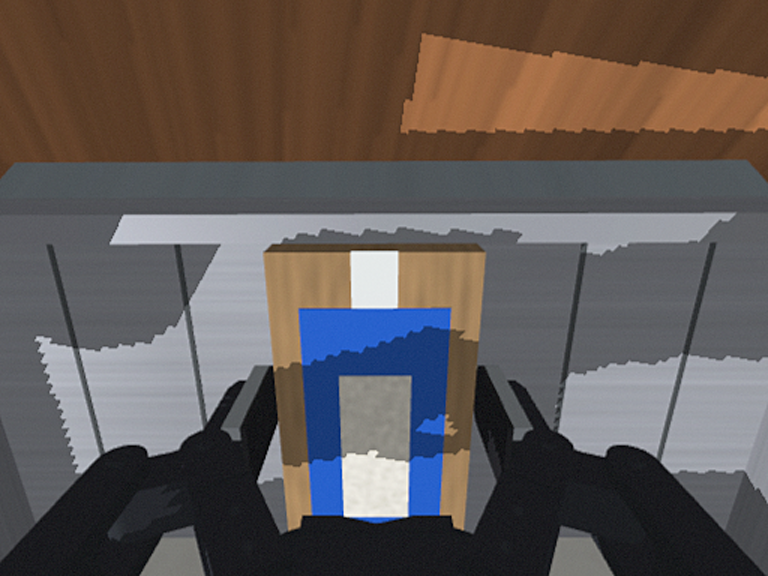

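```bash
python3 -m jog '[{"x":0,"y":0,"z":0,"ax":0,"ay":0,"az":0,"grip":40},{"x":0,"y":0,"z":0,"ax":0,"ay":0,"az":0,"grip":40},{"x":0,"y":0,"z":0,"ax":0,"ay":0,"az":0,"grip":40},{"x":0,"y":0,"z":0,"ax":0,"ay":0,"az":0,"grip":40},{"x":0,"y":-8,"z":0,"ax":0,"ay":0,"az":0,"grip":40}]'; python3 -m jog '[{"x":0,"y":-25,"z":0,"ax":0,"ay":0,"az":0,"grip":40},{"x":0,"y":-60,"z":0,"ax":0,"ay":0,"az":0,"grip":40},{"x":0,"y":-105,"z":0,"ax":0,"ay":0,"az":0,"grip":40}]'; python3 -c "
from h import *
place(0,1,190)"
```

```text
clock: 17.35
eef_pos: [548.6, -138.9, 99.5]
tool_rot: [-2.129, -0.001, 0.164]
force: [-0.2, -0.9, -3.0]
width: 55.4
clock: 17.65
eef_pos: [538.4, -84.1, 188.9]
tool_rot: [-2.129, 0.002, 0.162]
force: [0.9, -0.5, -2.6]
width: 55.3
[464.1 289.  190. ]
xyz [ -13.  -202.4  321.9] rot [ 0.474 -1.277 -0.368] rows 9.4
```

```bash
python3 -m jog '[{"x":0,"y":-28,"z":38,"ax":0.03,"ay":-0.08,"az":-0.022,"grip":40},{"x":-2,"y":-58,"z":78,"ax":0.08,"ay":-0.21,"az":-0.06,"grip":40},{"x":-4,"y":-86,"z":118,"ax":0.13,"ay":-0.34,"az":-0.098,"grip":40},{"x":-5,"y":-112,"z":155,"ax":0.18,"ay":-0.47,"az":-0.135,"grip":40},{"x":-7,"y":-138,"z":192,"ax":0.23,"ay":-0.60,"az":-0.172,"grip":40}]'; python3 -c "
from h import *
place(0,1,170)"
```

```text
clock: 18.15
eef_pos: [493.3, 149.5, 204.6]
tool_rot: [-1.86, 0.092, 0.787]
force: [0.6, -0.4, -3.4]
width: 55.6
[464.1 289.  170. ]
xyz [ 81.   -7.9 121.9] rot [ 0.246 -0.671 -0.188] rows 4.9
```

```bash
python3 -m jog '[{"x":16,"y":-2,"z":24,"ax":0.048,"ay":-0.133,"az":-0.038,"grip":40},{"x":32,"y":-4,"z":48,"ax":0.096,"ay":-0.266,"az":-0.077,"grip":40},{"x":48,"y":-6,"z":73,"ax":0.145,"ay":-0.4,"az":-0.115,"grip":40},{"x":64,"y":-8,"z":98,"ax":0.195,"ay":-0.533,"az":-0.154,"grip":40},{"x":81,"y":-8,"z":122,"ax":0.246,"ay":-0.671,"az":-0.188,"grip":40}]'; python3 -m jog '[{"x":0,"y":0,"z":0,"ax":0,"ay":0,"az":0,"grip":40},{"x":0,"y":0,"z":0,"ax":0,"ay":0,"az":0,"grip":40}]'; python3 -c "
from h import *
d=get_image('wrist'); crop(d,0,0,512,384,1.5,'w18')
place(0,1,25)
"
```

```text
clock: 18.65
eef_pos: [465.3, 287.6, 169.5]
tool_rot: [-1.571, 0.001, 1.475]
force: [0.7, 0.5, -3.9]
width: 55.2
clock: 18.85
eef_pos: [465.9, 286.1, 168.6]
tool_rot: [-1.572, 0.003, 1.468]
force: [0.2, -0.4, -2.7]
width: 55.2
[464.1 289.   25. ]
xyz [  3.6 143.8   2.5] rot [ 0.002 -0.009 -0.004] rows 2.9
```

View pics/w18.png

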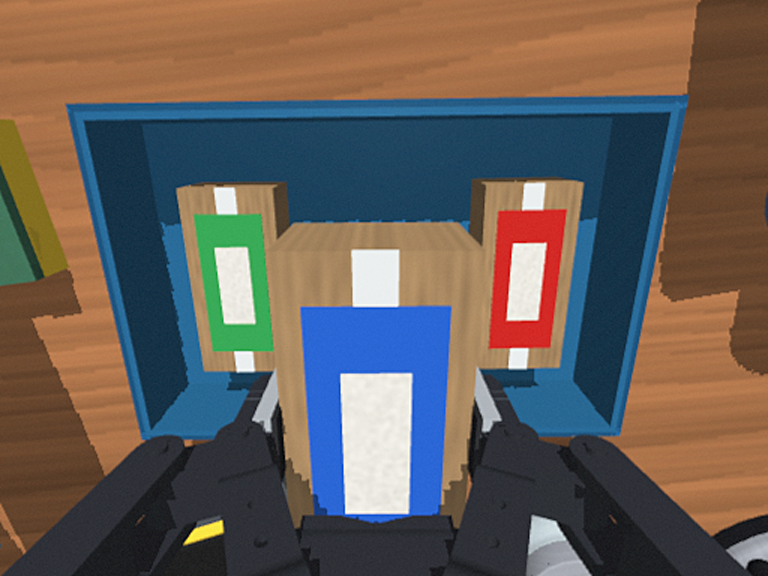

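Run:
```python
from h import *
d=get_image("wrist")
a=onz(d,236/1.5,283/1.5,44);b=onz(d,527/1.5,279/1.5,44);print(a,b,(a+b)/2)
e,T,s=tool();print(e); goto((a+b)/2+[0,0,25-44],T)
```

```text
[457.94758321 198.97028562  44.        ] [473.86551294 379.0628835   44.        ] [465.90654808 289.01658456  44.        ]
[466.01949383 285.73134602 169.00673804]
xyz [  3.8 144.    0.8] rot [0. 0. 0.] rows 2.9
```

```bash
python3 -m jog '[{"x":4,"y":30,"z":1,"ax":0.001,"ay":-0.006,"az":-0.003,"grip":40},{"x":4,"y":70,"z":1,"ax":0.001,"ay":-0.006,"az":-0.003,"grip":40},{"x":4,"y":105,"z":1,"ax":0.001,"ay":-0.006,"az":-0.003,"grip":40},{"x":4,"y":130,"z":1,"ax":0.001,"ay":-0.006,"az":-0.003,"grip":40},{"x":4,"y":143,"z":1,"ax":0.001,"ay":-0.006,"az":-0.003,"grip":40}]'; python3 -c "
from h import *
d=get_image('wrist'); crop(d,0,0,512,384,1.5,'w19')
print(tool()[0],tool()[2]['force'])
"
```

```text
clock: 19.45
eef_pos: [464.9, 289.3, 24.3]
tool_rot: [-1.571, 0.002, 1.475]
force: [0.0, -1.5, -3.4]
width: 54.8
[464.54508046 289.3984423   23.44759082] [ 0.69148998  0.14710339 -3.39895611]
```

View pics/w19.png

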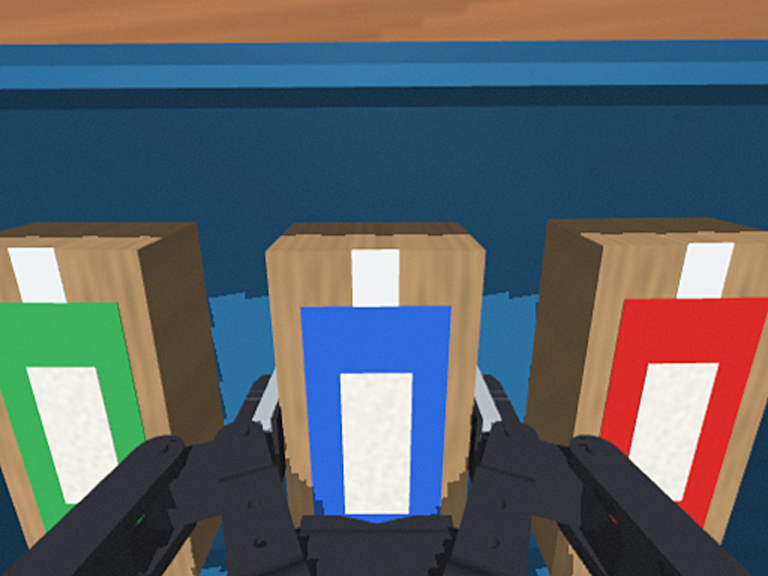

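```bash
python3 -m jog '[{"x":0,"y":2,"z":0,"ax":0,"ay":0,"az":0,"grip":40},{"x":0,"y":4,"z":0,"ax":0,"ay":0,"az":0,"grip":40}]'; python3 -m jog '[{"x":0,"y":1,"z":0,"ax":0,"ay":0,"az":0,"grip":40}]'
```

```text
clock: 19.7
eef_pos: [466.6, 291.5, 23.2]
tool_rot: [-1.574, -0.003, 1.475]
force: [0.0, 1.0, -2.2]
width: 55.2
clock: 19.8
eef_pos: [466.5, 291.3, 22.1]
tool_rot: [-1.574, -0.003, 1.475]
force: [-0.1, 0.6, -2.3]
width: 54.9
```

```bash
python3 -m jog '[{"x":0,"y":1.5,"z":0,"ax":0,"ay":0,"az":0,"grip":40}]'; python3 -m jog '[{"x":0,"y":1,"z":0,"ax":0,"ay":0,"az":0,"grip":40}]';python3 -m jog '[{"x":0,"y":1,"z":0,"ax":0,"ay":0,"az":0,"grip":40}]'
```

```text
clock: 19.9
eef_pos: [466.4, 291.1, 20.3]
tool_rot: [-1.573, -0.002, 1.475]
force: [0.7, 0.6, -2.2]
width: 55.3
clock: 20.0
eef_pos: [466.4, 291.0, 19.7]
tool_rot: [-1.573, -0.002, 1.475]
force: [-2.8, -1.3, 15.9]
width: 55.3
clock: 20.1
eef_pos: [466.4, 291.1, 19.7]
tool_rot: [-1.574, -0.001, 1.475]
force: [-4.4, -2.3, 24.9]
width: 55.3
```

Blue is on the floor. I open and retreat.

```bash
python3 -m jog '[{"x":0,"y":0,"z":0,"ax":0,"ay":0,"az":0,"grip":66},{"x":0,"y":0,"z":0,"ax":0,"ay":0,"az":0,"grip":66},{"x":0,"y":-10,"z":0,"ax":0,"ay":0,"az":0,"grip":66},{"x":0,"y":-40,"z":0,"ax":0,"ay":0,"az":0,"grip":66},{"x":0,"y":-90,"z":0,"ax":0,"ay":0,"az":0,"grip":68}]';  python3 -m jog '[{"x":0,"y":-50,"z":0,"ax":0,"ay":0,"az":0,"grip":68},{"x":0,"y":-100,"z":0,"ax":0,"ay":0,"az":0,"grip":68},{"x":0,"y":-130,"z":0,"ax":0,"ay":0,"az":0,"grip":68},{"x":0,"y":-130,"z":0,"ax":0,"ay":0,"az":0,"grip":68},{"x":0,"y":-130,"z":0,"ax":0,"ay":0,"az":0,"grip":68}]'; python3 -c "
from h import *
d=get_image('wrist'); crop(d,0,0,512,384,1.5,'w20')
d=get_image('scene'); crop(d,0,0,512,384,1.5,'sc20')
print(tool()[0],tool()[2]['force'],tool()[2]['qd'].round(3))"
```

```text
clock: 20.6
eef_pos: [464.0, 289.5, 106.6]
tool_rot: [-1.567, 0.002, 1.476]
force: [0.3, 0.3, -1.0]
width: 67.7
clock: 21.1
eef_pos: [465.7, 290.3, 238.2]
tool_rot: [-1.573, -0.002, 1.475]
force: [0.1, 0.4, 0.4]
width: 68.0
[464.82596139 289.66238469 236.36415939] [-0.9767367  -0.15128079 -0.41613868] [-0.005  0.014  0.004  0.005 -0.     0.001 -0.001]
```

View pics/w20.png

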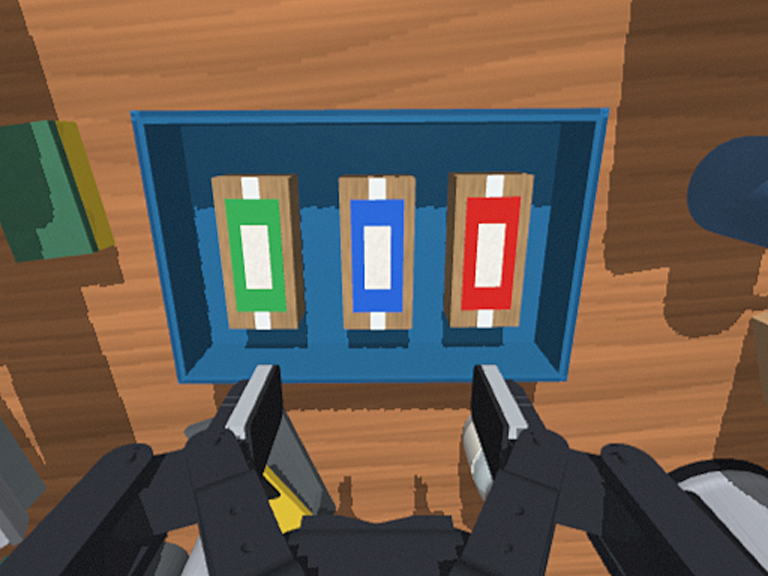

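View pics/sc20.png

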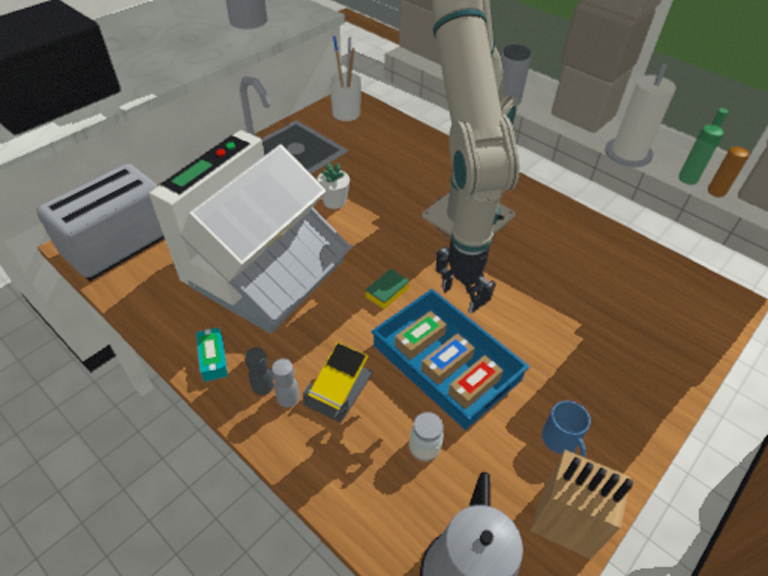

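All three cartons are flat in the tote with labels up: green at px (255,255), blue at (377,255) and red at (490,255) in the wrist view. The pedal is up, the bystanders are where they were, and the arm is clear. I'm handing in.

```bash
python3 -c "
from cell import *
print(finish_job())"
```

```text
the job is handed in; nothing more can be done
None
```

All three cartons are in the blue tote, and I handed the job in at about 21 s of the 70 s allowed; no verdict was reported.

**Pedal:** I pressed it with closed fingers until the tool stopped at TCP z = 51.9 mm with up to 28 N. I held it there for about 0.5 s, and the blue carton slid into the tray. I then let the pedal spring back.

**Cartons:** I picked red, green and blue square to the tray's slope and lowered each one onto the tote floor until I felt contact. They lie side by side, with blue in the middle.

**Last checks:**
- **Cartons:** the final wrist and scene pictures show all three separate and flat, labels up.
- **Scene:** the tray is empty, the pedal is up, and the bystanders look unmoved by eye. I did not measure their positions again.
- **Robot:** the gripper is clear, at TCP z of about 236 mm, with a force reading of about 1 N.

**Disagreements:**
- The green carton was about 85 mm from the tray's middle, not the stated 92 mm. I corrected for this before gripping it.
- The tote's centre differed by about 4 mm in y between the top and wrist cameras, so I used a value in between.
- When green touched down, the force briefly reached 42 N through the held carton, well under the 120 N wrist limit.

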